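# Stack a data logger on its dock

### The job

Build up the data logger on the aluminium dock: the yellow battery module first, on it the white control-board module, then the blue radio module, and last the orange lid, each lined up with the dock and with its foot fully down inside the rim of the part below. Bring the parts one at a time in that order, set each down without dropping it, and let go of the finished stack. Leave the solder reel, the flux tin and the helping-hand stand where they are.

Things in the scene. Friction and masses are not known exactly. Their poses are not given: they have to be found in the camera images.
- dock: Bare grey aluminium dock, four black bolts at its corners, fixed to the bench: plate 112 mm (its x) x 78 mm (its y) x 8 mm, with a rim 90 x 56 mm outside, 4 mm thick, up to z 15 mm, round a black-floored recess 82 x 48 mm (floor z 8). Origin: centre of its underside. The battery's foot goes in the recess; its seated origin is 8 mm above the dock's, long axes (x) parallel.
- battery: Yellow module, two silver cells in its top. 90 mm (its x) x 56 mm (its y). Origin: centre of the underside of its hollow 74 x 40 mm foot (z 0 to 8 mm), z up; flat vertical body sides z 8 to 29, the top 7 a 4 mm rim round a recess 82 x 48 mm (floor z 22) for the next part's foot, whose seated origin is 22 mm above this one's. Grip across the 56 mm; either way round is right. 160 g.
- control: White module, green circuit board in its top. 90 mm (its x) x 56 mm (its y). Origin: centre of the underside of its hollow 74 x 40 mm foot (z 0 to 8 mm), z up; flat vertical body sides z 8 to 29, the top 7 a 4 mm rim round a recess 82 x 48 mm (floor z 22) for the next part's foot, whose seated origin is 22 mm above this one's. Grip across the 56 mm; either way round is right. 120 g.
- radio: Blue module, square silver can in its top. 90 mm (its x) x 56 mm (its y). Origin: centre of the underside of its hollow 74 x 40 mm foot (z 0 to 8 mm), z up; flat vertical body sides z 8 to 29, the top 7 a 4 mm rim round a recess 82 x 48 mm (floor z 22) for the next part's foot, whose seated origin is 22 mm above this one's. Grip across the 56 mm; either way round is right. 120 g.
- lid: Orange lid. 90 mm (its x) x 56 mm (its y). Origin: centre of the underside of its hollow 74 x 40 mm foot (z 0 to 8 mm), z up; flat vertical body sides z 8 to 22 (flat top); on it a black rib, 50 mm in x, 12 mm in y, z 22 to 32. Grip across the 56 mm sides or by the rib; either way round is right. Stands on its foot. 100 g.
- reel: Bystander: small reel of solder standing on end, red flanges 36 mm in diameter, 28 mm high. Origin: centre of its underside.
- tin: Bystander: round flux tin, brass with a green lid, 42 mm in diameter, 19 mm high. Origin: centre of its underside.
- helper: Bystander: helping-hand stand, black block 70 x 50 x 22 mm with a steel post and a cross arm along its y (about 130 mm long) with two copper clips reaching 57 mm to its -x, 95 mm high in all. Origin: centre of its underside.
There are look-alikes about, which are no part of the job. Of the things that look like the control, the largest one is meant. Of the things that look like the battery, take the one that is nearest to the robot's base at the start.

How it is judged:
On the way, in this order (a step that is already met when the one before it is completed fails the run):
1. the yellow battery module is seated in the dock (z of battery in the frame of dock between 0.005 and 0.011 m and x of battery in the frame of dock between -0.007 and 0.007 m and y of battery in the frame of dock between -0.007 and 0.007 m and angle between the x axis of battery and the x axis of dock, either way round below 0.2 rad and angle between battery's own z axis and vertical below 0.08 rad), for 0.2 s.
2. the white control-board module is seated on the yellow battery module (z of control in the frame of battery between 0.019 and 0.025 m and x of control in the frame of battery between -0.007 and 0.007 m and y of control in the frame of battery between -0.007 and 0.007 m and angle between the x axis of control and the x axis of battery, either way round below 0.2 rad and angle between control's own z axis and vertical below 0.08 rad), for 0.2 s.
3. the blue radio module is seated on the white control-board module (z of radio in the frame of control between 0.019 and 0.025 m and x of radio in the frame of control between -0.007 and 0.007 m and y of radio in the frame of control between -0.007 and 0.007 m and angle between the x axis of radio and the x axis of control, either way round below 0.2 rad and angle between radio's own z axis and vertical below 0.08 rad), for 0.2 s.
4. the orange lid is seated on the blue radio module (z of lid in the frame of radio between 0.019 and 0.025 m and x of lid in the frame of radio between -0.007 and 0.007 m and y of lid in the frame of radio between -0.007 and 0.007 m and angle between the x axis of lid and the x axis of radio, either way round below 0.2 rad and angle between lid's own z axis and vertical below 0.08 rad), for 0.2 s.
At the end, for the whole second after the job is handed in: Battery in dock, control board on it, radio on that, lid on top; each at its seated height to 3 mm, centred on the part below to 7 mm in x and y, long axes within 0.2 rad (either way round), upright within 0.08 rad, at rest (under 0.02 m/s) and released (all of step 1 and all of step 2 and all of step 3 and all of step 4 and linear speed of each of battery, control, radio, lid below 0.02 m/s); the robot touches nothing.
It fails at once if a module or the lid is dropped (falls free of the fingers at more than 0.6 m/s, a drop of about 20 mm) ((linear speed of battery above 0.6 m/s and contact force between the fingers and battery below 0.05 N) or (linear speed of control above 0.6 m/s and contact force between the fingers and control below 0.05 N) or (linear speed of radio above 0.6 m/s and contact force between the fingers and radio below 0.05 N) or (linear speed of lid above 0.6 m/s and contact force between the fingers and lid below 0.05 N)).
It fails at once if the solder reel is pushed more than 30 mm from its place (distance of reel from where it was at the start of the episode above 0.03 m).
It fails at once if the flux tin is pushed more than 30 mm from its place (distance of tin from where it was at the start of the episode above 0.03 m).
It fails at once if the helping-hand stand is pushed more than 30 mm from its place (distance of helper from where it was at the start of the episode above 0.03 m).
It also fails if it takes over 109 s, if anything falls off the work surface, if the arm or the gripper's body presses on something with over 40 N, if the wrist force passes 120 N, or if a joint passes its speed limit or range.

### The arm

A 6-joint arm with a two-finger parallel gripper is mounted at the origin on the work surface. World frame = base frame: x ahead of the robot, y to its left, z up, the work surface at z = 0. Lengths are in m, angles in rad, forces in N, time in s.
With the tool pointing down it reaches from about 0.3 to 0.95 m from the base axis. Payload 3.1 kg.
Tool frame: the origin (TCP) lies midway between the tips of the shut fingers; the grasp point (between the pads) lies 19 mm behind it (r.grasp_offset is the distance from the TCP to the grasp point, in m); z points along the fingers, y is the line along which they close (so a half turn about z gives the same grasp; the last joint's range is limited). The gripper opens to 85 mm and grips with 20 to 120 N. Pads are 22 mm wide; open, the fingers measure 114 mm over their backs; the gripper's body (76 mm by 85 mm) begins 54 mm behind the grasp point. The pads swing forward as they close: fully open they stand 13 mm farther back than shut.
Start: joints at [1.265, 0.308, 1.634, -0, 1.2, -0.07], TCP at [0.146, 0.608, 0.231] pointing down, gripper open.
Joint ranges: [-3.06, 3.06], [-0.79, 1.96], [0.05, 2.63], [-1.19, 4.34], [0.05, 2.64], [-2.94, 2.94]. Speed limits (rad/s): [2.79, 2.79, 3.14, 3.14, 3.14, 3.14].

### API

Orientations are given as a rotation vector (axis times angle).
In Python, from workcell import r gives the robot as it stands.
- The arm moves only by the tool carry_out, never from a script. Its argument "motion" is a list of rows, each an object with "translation": the shift along the tool's x, y, z as a fraction of full scale, a list of three; "dr": the turn, a rotation vector about the tool's x, y, z as a fraction of full scale, a list of three; "hand": the opening, from -1 (shut) to 1 (fully open). In form: [{"translation": [x, y, z], "dr": [ax, ay, az], "hand": hand}, ...]. A call has 1 to 12 rows; each row shifts and turns the commanded pose from where the row before left it, along the tool's axes as they then stand; what a row does not reach is not made up. Full scale, the value 1, is 2 cm for a shift and 0.08 rad for a turn. A row lasts 1/12 s, in which the tool goes at most 41.7 mm and 7.16 degrees, less where a joint would pass 70% of its speed; a pose out of reach is approached as far as the arm can. A call with a number of a shift or a turn outside -1 to 1 is refused whole. A call with a gripper value outside its range is refused whole. The fingers move at their own pace and stop on an object; "force" is the grip in N (left out, the last holds). Time passes only in rows, so rows that do not move let the fingers close. It gives the time, the measured TCP pose, the force, the opening and the grip force at its end, in the units of the state.
- r.sense(): the state, without advancing time (a new reading comes with each control period).
- r.capture(name): name is "scene" or "side" or "wrist"; returns the picture (384x512x3 uint8, red, green, blue); there is no depth.
- r.get_calibration(name): a dict with "fx", "fy", "cx", "cy" (pixels), "origin" and "attitude" of the camera in the world. Camera axes: x right, y down, z forward; pixel columns grow to the right and rows downward; lengths in m; the calibration is good to about 2 mm. A picture is of the moment at which its call begins: read the wrist's pose just before it. get_calibration takes no time and is no camera call; for the wrist camera it gives the pose at the moment of the call.
- r.close_job(): hands the job in; it is judged then, once.
Trained networks look in the newest picture that a camera, given by its name, has taken for a name from the list of things; names that differ only in an ending like _2 or _b are one class to them, and where a whole thing is asked for, a point or a joint stands for the part that bears it (a point fixed in the world has none). Each returns a list of dicts, best first, with "score" (0 to 1); they miss things now and then, are a little off and sometimes report something else, mostly with a low value. They report only what shows in the picture. A call takes as long as a camera call. They do not tell look-alikes from the thing itself.
- r.look_for(target, camera): "xyz" ([x, y, z] in m, in world coordinates, good to about 4 mm: the middle of the surface that is visible of it).
The state is a dict: "t": time; "joints": joint angles; "qvel": joint speeds; "tau": joint torques, N m; "tcp_pos": TCP position; "orientation": TCP orientation; "contact_force": force on the tool from outside, world axes, zero at the start; "moment": the same for the moment, N m; "width": opening from 0.0 (shut) to 1.0 (fully open); "gripper_force": force on a finger pad.
Only numpy, scipy, OpenCV 4.12 (cv2) and the standard library are available. Lean on these libraries where they do the work, as an engineer would, in place of code of your own. Each camera call takes 0.05 s, during which the arm holds its last target. There are 200 camera calls.

## Working session

There is one attempt and no reset: what is moved stays moved. The work goes in short steps, Python scripts to look and compute and a tool call to move; the robot and the scene stay as the last step left them, time stands still between calls to the robot, and variables do not carry over. Pictures are saved under pics/ and viewed, at most 14 in all, crops included, and the job is handed in when it is done.

Besides the shell and the picture viewer there is one more tool, called after ">>>" by a JSON object that holds its "method" and its "body", one argument or row to a line. carry_out: Moves the arm, as the interface text tells. Its arguments: {"type":"object","properties":{"motion":{"type":"array"},"force":{"type":"number"}},"required":["motion"]}

```bash
mkdir -p pics; ls
python3 - <<'E'
from workcell import r
import cv2, numpy as np
print(r.sense())
for c in ("scene","side"):
    im=r.capture(c); cv2.imwrite(f"pics/{c}0.png",im[:,:,::-1])
    k=r.get_calibration(c); print(c,k)
    for n in ("dock","battery","control","radio","lid","reel","tin","helper"):
        print(n,[(np.round(d["xyz"],3).tolist(),round(d["score"],2)) for d in r.look_for(n,c)])
E
```

```text
pics
{'t': 0.0, 'joints': array([ 1.26525880e+00,  3.09004610e-01,  1.63521242e+00,  8.41133726e-06,
        1.19969151e+00, -6.96954149e-02]), 'qvel': array([-0.00139628,  0.00076521, -0.00171294,  0.00024643, -0.00120822,
       -0.00176626]), 'tau': array([ 2.16356544e-03, -4.15253878e+01, -2.76667446e+01,  4.95693155e-05,
        1.00818885e-02,  2.51881664e-05]), 'tcp_pos': array([0.1458091 , 0.60689808, 0.230035  ]), 'orientation': array([-0.36955477, -3.11933626,  0.00357115]), 'contact_force': array([-0.31054941,  0.31238991, -0.55849407]), 'moment': array([-0.01712832,  0.01201551, -0.04341232]), 'gripper_force': 0.0, 'width': 1.0057767835083853}
scene {'fx': 368.9197914995036, 'fy': 368.9197914995036, 'cx': 254.1422993212133, 'cy': 190.9743766310868, 'origin': array([1.20947173, 0.20242566, 0.55775964]), 'attitude': array([-1.36958295, -1.99507454,  0.98394012])}
dock [([0.636, 0.121, 0.006], 0.65)]
battery [([0.663, -0.124, 0.026], 0.86), ([0.803, -0.124, 0.023], 0.75)]
control [([0.43, -0.104, 0.018], 0.74), ([0.479, 0.023, 0.025], 0.59), ([0.358, 0.041, 0.017], 0.57)]
ra
[... 165 characters left out ...]
32, 0.024], 0.95), ([0.464, 0.276, 0.022], 0.31)]
side {'fx': 493.5910810825109, 'fy': 493.5910810825109, 'cx': 256.8292893965206, 'cy': 195.9632893991724, 'origin': array([ 0.25771534, -0.675409  ,  0.84790544]), 'attitude': array([-2.34397492,  0.58747157, -0.21357071])}
dock [([0.63, 0.12, 0.012], 0.92)]
battery [([0.642, -0.134, 0.026], 0.9), ([0.791, -0.134, 0.025], 0.71)]
control [([0.469, 0.011, 0.023], 0.98), ([0.346, 0.038, 0.014], 0.9), ([0.424, -0.108, 0.018], 0.59)]
radio []
lid [([0.462, -0.26, 0.025], 0.8)]
reel [([0.52, 0.126, 0.027], 0.79)]
tin [([0.534, -0.122, 0.018], 0.66), ([0.69, -0.332, 0.022], 0.52), ([0.452, 0.272, 0.025], 0.24)]
helper [([0.688, -0.333, 0.024], 0.6)]
```

Run:
```python
import cv2
a=cv2.imread("pics/scene0.png");b=cv2.imread("pics/side0.png")
cv2.imwrite("pics/scene0b.png",cv2.resize(a,(800,600),interpolation=cv2.INTER_CUBIC))
cv2.imwrite("pics/side0b.png",cv2.resize(b,(800,600),interpolation=cv2.INTER_CUBIC))
```

```text
(no output)
```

View pics/scene0b.png

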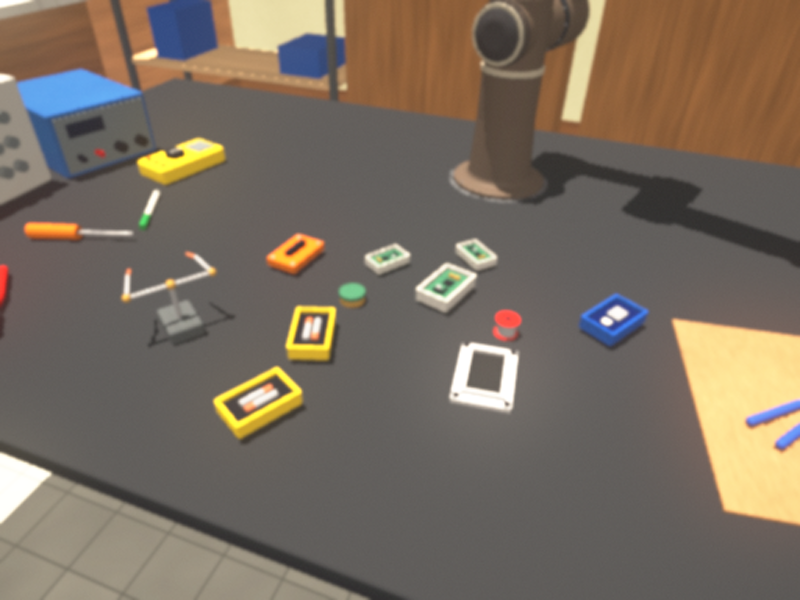

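View pics/side0b.png

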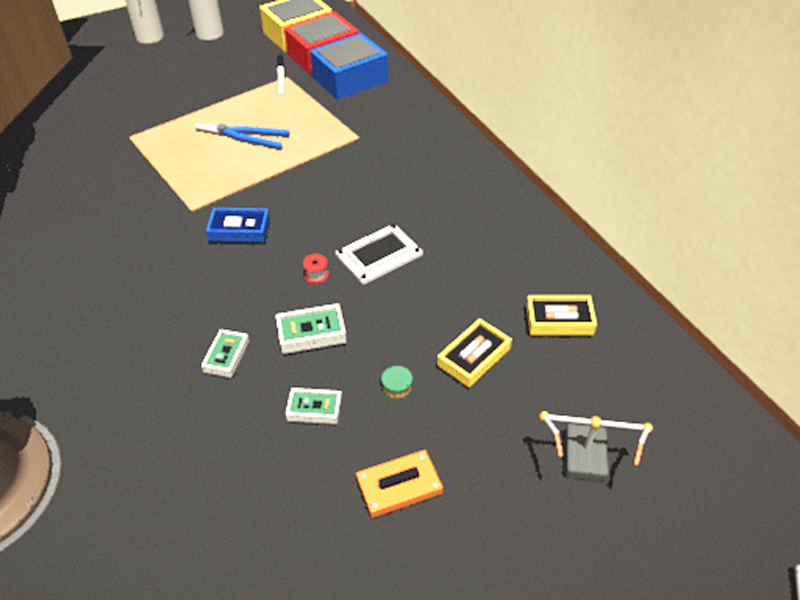

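Scene view (800 px scale): the two batteries are at (312,332) and (258,402). The first is nearer the base (about x 0.65 against 0.80), so it is the one meant. Control look-alikes are at (446,287), (387,258) and (476,254); the first is clearly the largest. The dock is at (486,376), radio (614,319), lid (296,253), reel (507,325), tin (352,295) and helper (180,315). Next I'll fit poses from the silhouettes.

```bash
cat > h.py <<'E'
from workcell import r
import cv2, numpy as np
from scipy.optimize import minimize
from scipy.spatial.transform import Rotation as R
def box(lx,ly,z0,z1): return [[sx*lx/2,sy*ly/2,z] for sx in(-1,1) for sy in(-1,1) for z in(z0,z1)]
MOD=np.array(box(.074,.040,0,.008)+box(.090,.056,.008,.029))
LID=np.array(box(.074,.040,0,.008)+box(.090,.056,.008,.022)+box(.05,.012,.022,.032))
DOCK=np.array(box(.112,.078,0,.008)+box(.09,.056,.008,.015))
MODELS=dict(battery=MOD,control=MOD,radio=MOD,lid=LID,dock=DOCK)
def proj(k,P):
    Rm=R.from_rotvec(k["attitude"]).as_matrix()
    return cv2.projectPoints(np.asarray(P,float).reshape(-1,3),cv2.Rodrigues(Rm.T)[0],-Rm.T@k["origin"],
        np.array([[k["fx"],0,k["cx"]],[0,k["fy"],k["cy"]],[0,0,1]]),None)[0][:,0]
def place(n,p,z0=0):
    c,s=np.cos(p[2]),np.sin(p[2]); M=MODELS[n]
    return np.c_[M[:,0]*c-M[:,1]*s+p[0],M[:,0]*s+M[:,1]*c+p[1],M[:,2]+z0]
def mask(n,im):
    h=cv2.cvtColor(im,cv2.COLOR_RGB2HSV).astype(int); H,S,V=h[...,0],h[...,1],h[...,2]
    if n=="battery": m=(H>20)&(H<36)&(S>120)&(V>80)
    elif n=="lid": m=(H>5)&(H<20)&(S>120)&(V>90)
    elif n=="radio": m=(H>100)&(H<130)&(S>110)&(V>60)
    elif n=="control": m=((S<60)&(V>120))|((H>40)&(H<85)&(S>80))
    else: m=(S<60)&(V>110)
    return m.astype(np.uint8)
def hull(n,im,seed):
    cs=cv2.findContours(mask(n,im),cv2.RETR_EXTERNAL,cv2.CHAIN_APPROX_NONE)[0]
    cs=[c for c in cs if len(c)>25]
    c=min(cs,key=lambda c:np.linalg.norm(c[:,0].mean(0)-seed))
    q=c[:,0]; q=np.concatenate([q+[dx,dy] for dx in(-.45,.45) for dy in(-.45,.45)])
    return cv2.convexHull(q.astype(np.float32))
def fit(n,views,xy,z0=0):
    "views: list of (image, calibration) -> (x,y,yaw), iou"
    hs=[(hull(n,im,proj(k,[[*xy,z0+.015]])[0]),k) for im,k in views]
    def cost(p):
        e=0
        for h,k in hs:
            g=cv2.convexHull(proj(k,place(n,p,z0)).astype(np.float32))
            i=cv2.intersectConvexConvex(h,g)[0]; e+=1-i/(cv2.contourArea(h)+cv2.contourArea(g)-i)
        return e/len(hs)
    b=min((minimize(cost,[*xy,a],method="Nelder-Mead",options=dict(initial_simplex=np.array([[*xy,a]]*4)+np.array([[0,0,0],[.01,0,0],[0,.01,0],[0,0,.2]]),xatol=1e-5,fatol=1e-5)) for a in np.arange(4)*np.pi/4),key=lambda s:s.fun)
    return np.round([b.x[0],b.x[1],(b.x[2]+np.pi/2)%np.pi-np.pi/2],4),round(1-b.fun,3)
E
python3 - <<'E'
from h import *
S={c:(cv2.imread(f"pics/{c}0.png")[:,:,::-1].copy(),r.get_calibration(c)) for c in("scene","side")}
seed=dict(dock=(.633,.121),battery=(.65,-.13),control=(.475,.018),radio=(.46,.275),lid=(.475,-.255))
for n,xy in seed.items():
    print(n,*fit(n,[S["scene"]],xy),*fit(n,[S["side"]],xy),*fit(n,list(S.values()),xy))
a=cv2.imread("pics/scene0.png")[140:280,160:440]
cv2.imwrite("pics/crop.png",cv2.resize(a,None,fx=2.85,fy=2.85,interpolation=cv2.INTER_CUBIC))
E
```

```text
dock [0.6611 0.1317 0.9828] 0.364 [0.6287 0.1185 0.1222] 0.88 [0.6301 0.1186 0.1222] 0.599
battery [ 0.6538 -0.1276  0.3108] 0.878 [ 0.6497 -0.1317  0.3251] 0.934 [ 0.6503 -0.1306  0.3134] 0.898
control [ 0.4721  0.0182 -0.369 ] 0.49 [ 0.4691  0.0154 -0.2702] 0.885 [ 0.4713  0.0176 -0.3382] 0.684
radio [ 0.4546  0.2779 -0.5276] 0.92 [ 0.454   0.2726 -0.5402] 0.927 [ 0.4545  0.277  -0.5042] 0.917
lid [ 0.4688 -0.2555 -0.2167] 0.81 [ 0.4848 -0.2207  1.1627] 0.194 [ 0.4692 -0.2553 -0.2153] 0.49
```

View pics/crop.png

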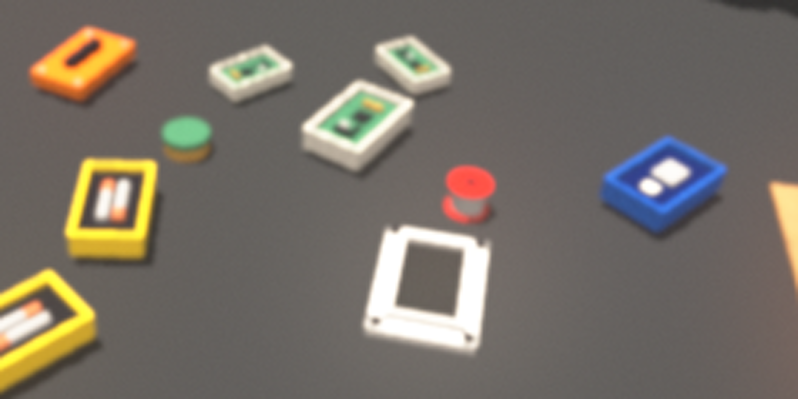

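The crop confirms it: the meant battery is the yellow one at (112,208), not the cut-off one at lower left, and the largest board is at (358,125). I'll make the masks more robust.

```bash
python3 - <<'E'
s=open("h.py").read()
a=s.index("def mask"); b=s.index("def fit")
new='''def hull(n,im,seed,w=45):
    x0,y0=[max(0,int(v)-w) for v in seed]; c=im[y0:y0+2*w,x0:x0+2*w].max(2).astype(int)
    bg=np.median(c); m=(c>bg+35).astype(np.uint8)
    m=cv2.morphologyEx(m,cv2.MORPH_CLOSE,np.ones((2,2),np.uint8))
    cs=[q for q in cv2.findContours(m,cv2.RETR_EXTERNAL,cv2.CHAIN_APPROX_NONE)[0] if cv2.contourArea(q)>w*w/20]
    q=min(cs,key=lambda q:np.linalg.norm(q[:,0].mean(0)+[x0,y0]-seed))[:,0]+[x0,y0]
    q=np.concatenate([q+[dx,dy] for dx in(-.4,.4) for dy in(-.4,.4)])
    return cv2.convexHull(q.astype(np.float32))
'''
open("h.py","w").write(s[:a]+new+s[b:])
E
cat > f0.py <<'E'
from h import *
S={c:(cv2.imread(f"pics/{c}0.png")[:,:,::-1].copy(),r.get_calibration(c)) for c in("scene","side")}
seed=dict(dock=(.633,.121),battery=(.65,-.13),control=(.471,.018),radio=(.4545,.277),lid=(.469,-.255))
for n,xy in seed.items():
    print(n,*fit(n,[S["scene"]],xy),*fit(n,[S["side"]],xy),*fit(n,list(S.values()),xy))
E
python3 f0.py
```

```text
dock [0.6345 0.1267 0.1456] 0.871 [0.6299 0.1156 0.1026] 0.9 [0.6328 0.1222 0.1212] 0.869
battery [ 0.6553 -0.1248  0.2796] 0.87 [ 0.6516 -0.1335  0.3057] 0.9 [ 0.6532 -0.1291  0.3358] 0.87
control [ 0.4712  0.0223 -0.3226] 0.517 [ 0.4702  0.0134 -0.3062] 0.899 [ 0.4699  0.017  -0.2647] 0.695
radio [ 0.4532  0.2791 -0.5195] 0.971 [ 0.4546  0.2725 -0.5112] 0.977 [ 0.456   0.2769 -0.5235] 0.904
lid [ 0.4709 -0.2518 -0.1588] 0.84 [ 0.4668 -0.2612 -0.1275] 0.914 [ 0.4669 -0.2573 -0.1276] 0.865
```

```bash
cat >> h.py <<'E'
def tool():
    s=r.sense(); M=R.from_rotvec(s["orientation"]).as_matrix(); return s,s["tcp_pos"],M
def plan(xyz,yaw):
    "tool x axis to direction yaw (mod pi); prints turn [units] first, then shift [units] in the axes after the turn"
    s,p,M=tool()
    cur=np.arctan2(M[1,0],M[0,0]); d=(yaw-cur+np.pi/2)%np.pi-np.pi/2
    T=np.array([[np.cos(cur+d),np.sin(cur+d),0],[np.sin(cur+d),-np.cos(cur+d),0],[0,0,-1.]]).T
    rv=R.from_matrix(M.T@T.T.T).as_rotvec()
    print("t",round(s["t"],2),"tcp",np.round(p,4),"yaw",round(cur,3),"q6",round(s["joints"][5],2),"w",round(s["width"],3))
    print("turn units",np.round(rv/.08,2),"shift units (after turn)",np.round(T.T@(np.array(xyz)-p)/.02,2),"alt turn z",round(rv[2]/.08-np.sign(rv[2])*np.pi/.08,1))
E
python3 - <<'E'
from h import *
s,p,M=tool(); print(M.round(3)); k=r.get_calibration("wrist")
C=R.from_rotvec(k["attitude"]).as_matrix(); print((M.T@(k["origin"]-p)).round(4),(M.T@C).round(3),k["fx"])
plan([.6,.12,.25],.12); plan([.633,-.13,.22],.31)
E
```

```text
[[-0.972  0.234  0.   ]
 [ 0.234  0.972  0.   ]
 [-0.     0.    -1.   ]]
[ 0.0698 -0.0004 -0.1429] [[ 0.001 -0.962 -0.274]
 [ 1.     0.001  0.001]
 [-0.    -0.274  0.962]] 269.67989285926075
t 0.9 tcp [0.146  0.6077 0.2313] yaw 2.906 q6 -0.07 w 1.004
turn units [ 0.    0.   -4.45] shift units (after turn) [-19.62 -26.93  -0.94] alt turn z 34.8
t 0.9 tcp [0.146  0.6077 0.2313] yaw 2.906 q6 -0.07 w 1.004
turn units [ 0.    0.   -6.82] shift units (after turn) [-11.94 -42.56   0.56] alt turn z 32.4
```

>>> {"method": "carry_out", "body": {
  "motion": [
    {"translation": [0, 0, -0.15], "dr": [0, 0, -0.74], "hand": 1},
    {"translation": [0, 0, -0.15], "dr": [0, 0, -0.74], "hand": 1},
    {"translation": [0, 0, -0.15], "dr": [0, 0, -0.74], "hand": 1},
    {"translation": [0, 0, -0.15], "dr": [0, 0, -0.74], "hand": 1},
    {"translation": [0, 0, -0.15], "dr": [0, 0, -0.74], "hand": 1},
    {"translation": [0, 0, -0.15], "dr": [0, 0, -0.74], "hand": 1},
    {"translation": [-0.72, -1, 0], "dr": [0, 0, 0], "hand": 1},
    {"translation": [-0.72, -1, 0], "dr": [0, 0, 0], "hand": 1},
    {"translation": [-0.72, -1, 0], "dr": [0, 0, 0], "hand": 1},
    {"translation": [-0.72, -1, 0], "dr": [0, 0, 0], "hand": 1},
    {"translation": [-0.72, -1, 0], "dr": [0, 0, 0], "hand": 1},
    {"translation": [-0.72, -1, 0], "dr": [0, 0, 0], "hand": 1}
  ]
}}

```text
t: 1.9
tcp_pos: [0.2467, 0.498, 0.2494]
orientation: [-0.188, 3.136, 0.0]
contact_force: [0.3, 0.1, -0.7]
width: 1.0
gripper_force: 0.0
```

>>> {"method": "carry_out", "body": {
  "motion": [
    {"translation": [-0.72, -1, 0], "dr": [0, 0, 0], "hand": 1},
    {"translation": [-0.72, -1, 0], "dr": [0, 0, 0], "hand": 1},
    {"translation": [-0.72, -1, 0], "dr": [0, 0, 0], "hand": 1},
    {"translation": [-0.72, -1, 0], "dr": [0, 0, 0], "hand": 1},
    {"translation": [-0.72, -1, 0], "dr": [0, 0, 0], "hand": 1},
    {"translation": [-0.72, -1, 0], "dr": [0, 0, 0], "hand": 1},
    {"translation": [-0.72, -1, 0], "dr": [0, 0, 0], "hand": 1},
    {"translation": [-0.72, -1, 0], "dr": [0, 0, 0], "hand": 1},
    {"translation": [-0.72, -1, 0], "dr": [0, 0, 0], "hand": 1},
    {"translation": [-0.72, -1, 0], "dr": [0, 0, 0], "hand": 1},
    {"translation": [-0.72, -1, 0], "dr": [0, 0, 0], "hand": 1},
    {"translation": [-0.72, -1, 0], "dr": [0, 0, 0], "hand": 1}
  ]
}}

```text
t: 2.9
tcp_pos: [0.447, 0.2802, 0.2495]
orientation: [-0.187, 3.136, 0.0]
contact_force: [-0.1, -1.0, -0.4]
width: 0.999
gripper_force: 0.0
```

>>> {"method": "carry_out", "body": {
  "motion": [
    {"translation": [-0.78, -1, 0], "dr": [0, 0, 0], "hand": 1},
    {"translation": [-0.78, -1, 0], "dr": [0, 0, 0], "hand": 1},
    {"translation": [-0.78, -1, 0], "dr": [0, 0, 0], "hand": 1},
    {"translation": [0, 0, 0], "dr": [0, 0, 0], "hand": 1},
    {"translation": [0, 0, 0], "dr": [0, 0, 0], "hand": 1}
  ]
}}

```text
t: 3.32
tcp_pos: [0.5006, 0.2263, 0.2493]
orientation: [0.183, -3.136, -0.0]
contact_force: [-0.1, -0.6, -0.2]
width: 1.001
gripper_force: 0.0
```

```bash
cat > wr.py <<'E'
import sys
from h import *
# wr.py name x y [pic]
n,x,y=sys.argv[1],float(sys.argv[2]),float(sys.argv[3]); z0=float(sys.argv[5]) if len(sys.argv)>5 else 0
s,p,M=tool(); k=r.get_calibration("wrist"); im=r.capture("wrist")
sd=proj(k,[[x,y,z0+.015]])[0]; hh=hull(n,im,sd,150)
H=lambda *a:hh
import h; h.hull=H
f,i=fit(n,[(im,k)],(x,y),z0); print("fit",f,i,"tcp",p.round(4),s["width"].round(3))
if len(sys.argv)>4 and sys.argv[4]!="-":
    v=im[:,:,::-1].copy()
    cv2.polylines(v,[hh.astype(int)],True,(0,0,255),1)
    cv2.polylines(v,[cv2.convexHull(proj(k,place(n,f,z0)).astype(np.float32)).astype(int)],True,(0,255,0),1)
    cv2.imwrite(sys.argv[4],v)
E
python3 wr.py dock .632 .121 pics/w1.png; python3 -c "
from h import *
plan([.62,-.13,.22],.31)"
```

```text
t 3.37 tcp [0.4998 0.227  0.2492] yaw -3.023 q6 -1.34 w 0.997
turn units [ 0.01 -0.01 -2.4 ] shift units (after turn) [ -0.28 -18.83   1.46] alt turn z 36.9Traceback (most recent call last):
  File "wr.py", line 9, in <module>
    f,i=fit(n,[(im,k)],(x,y),z0); print("fit",f,i,"tcp",p.round(4),s["width"].round(3))
                                                                   ^^^^^^^^^^^^^^^^
AttributeError: 'float' object has no attribute 'round'
```

>>> {"method": "carry_out", "body": {
  "motion": [
    {"translation": [-0.72, -0.98, 0], "dr": [0, 0, 0], "hand": 1},
    {"translation": [-0.72, -0.98, 0], "dr": [0, 0, 0], "hand": 1},
    {"translation": [-0.72, -0.98, 0], "dr": [0, 0, 0], "hand": 1},
    {"translation": [-0.72, -0.98, 0], "dr": [0, 0, 0], "hand": 1},
    {"translation": [-0.72, -0.98, 0], "dr": [0, 0, 0], "hand": 1},
    {"translation": [-0.72, -0.98, 0], "dr": [0, 0, 0], "hand": 1},
    {"translation": [0, 0, 0], "dr": [0, 0, 0], "hand": 1},
    {"translation": [0, 0, 0], "dr": [0, 0, 0], "hand": 1}
  ]
}}

```text
t: 4.03
tcp_pos: [0.5995, 0.1211, 0.2491]
orientation: [0.186, -3.135, -0.001]
contact_force: [-0.0, -0.1, 1.4]
width: 0.997
gripper_force: 0.0
```

```bash
sed -i 's/s\["width"\].round(3)/round(s["width"],3)/' wr.py; python3 wr.py dock .632 .121 pics/w1.png; python3 -c "
from h import *
plan([.62,-.13,.22],.31)"
```

```text
fit [0.6297 0.1249 0.1199] 0.904 tcp [0.5995 0.1211 0.2491] 0.997
t 4.08 tcp [0.5988 0.1216 0.249 ] yaw -3.022 q6 -1.56 w 1.0
turn units [ 0.01 -0.02 -2.38] shift units (after turn) [  2.83 -12.3    1.45] alt turn z 36.9
```

View pics/w1.png

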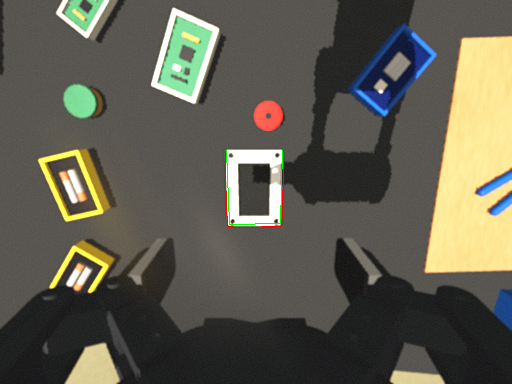

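The wrist view shows the dock at (255,188), the reel (268,116), the radio (393,70), the control (186,55), the tin (83,101) and the near battery (74,185). I'll fit them all from this view.

```bash
cat > wa.py <<'E'
from h import *
import sys
k=r.get_calibration("wrist"); im=r.capture("wrist"); cv2.imwrite("pics/last.png",im[:,:,::-1])
seed=dict(dock=(.63,.125),battery=(.653,-.13),control=(.471,.018),radio=(.4545,.277),lid=(.469,-.255))
for n in sys.argv[1:]: 
    xy=seed[n]; sd=proj(k,[[*xy,.015]])[0]; h=hull(n,im,sd); print(n,*fit(n,[(im,k)],xy),sd, cv2.contourArea(h), cv2.contourArea(cv2.convexHull(proj(k,place(n,fit(n,[(im,k)],xy)[0])).astype(np.float32))))
E
python3 wa.py dock battery control radio
```

```text
dock [0.6307 0.1233 0.1208] 0.909 [254.07871663 190.412691  ] 4336.538356933743 3943.4774385563796
battery [ 0.6523 -0.1296  0.3484] 0.902 [ 76.07952357 185.14205971] 3478.5393457030877 3142.6476865072036
control [ 0.4722  0.0175 -0.2661] 0.942 [185.69465295  60.93554258] 4168.2390130615095 3970.170033747767
radio [ 0.4555  0.2815 -0.528 ] 0.943 [387.41218494  73.6419327 ] 3804.939086303697 4031.7379710666137
```

```bash
cat >> h.py <<'E'
from scipy.optimize import least_squares
TH=np.linspace(0,2*np.pi,72,endpoint=False); U=np.array([np.cos(TH),np.sin(TH)])
def fit(n,views,xy,z0=0,w=45,full=True):
    "support functions of the outlines, with one free threshold bias per view -> (x,y,yaw), rms px, biases"
    hs=[((hull(n,im,proj(k,[[*xy,z0+.015]])[0],w)[:,0]@U).max(0),k) for im,k in views]
    def res(p): return np.concatenate([(proj(k,place(n,p,z0))@U).max(0)+p[3+i]-h for i,(h,k) in enumerate(hs)])
    b=min((least_squares(res,[*xy,a]+[0]*len(hs),x_scale=[.01,.01,.1]+[1]*len(hs),loss="soft_l1") for a in np.arange(4)*np.pi/4),key=lambda s:s.cost)
    return np.round([b.x[0],b.x[1],(b.x[2]+np.pi/2)%np.pi-np.pi/2],4),round(float(np.sqrt(np.mean(res(b.x)**2))),2),b.x[3:].round(2)
E
cat > wa.py <<'E'
from h import *
import sys
if sys.argv[1]=="new":
    import pickle; k=r.get_calibration("wrist"); im=r.capture("wrist"); pickle.dump((im,k),open("last.pkl","wb"))
    cv2.imwrite("pics/last.png",im[:,:,::-1])
else:
    import pickle; im,k=pickle.load(open("last.pkl","rb"))
seed=dict(dock=(.63,.125),battery=(.653,-.13),control=(.471,.018),radio=(.4545,.277),lid=(.469,-.255))
for n in sys.argv[2:]: print(n,*fit(n,[(im,k)],seed[n]))
E
python3 f0.py; python3 wa.py new dock battery control radio
```

```text
dock [0.6321 0.1264 0.1163] 0.54 [0.58] [0.631  0.1181 0.096 ] 0.37 [0.59] [0.6322 0.1245 0.1168] 1.17 [0.62 0.69]
battery [ 0.6523 -0.1263  0.3171] 0.32 [0.92] [ 0.6524 -0.1321  0.3387] 0.25 [0.63] [ 0.6523 -0.1293  0.3335] 0.89 [0.97 0.63]
control [ 0.4321  0.0284 -0.2208] 2.99 [8.22] [ 0.4714  0.0143 -0.2883] 0.25 [0.58] [ 0.4697  0.0176 -0.2975] 6.33 [3.08 0.59]
radio [ 0.4531  0.2798 -0.5407] 0.39 [-0.23] [ 0.4562  0.2723 -0.5206] 0.3 [-0.01] [ 0.4559  0.2778 -0.5336] 0.99 [-0.26  0.05]
lid [ 0.4674 -0.2531 -0.1241] 0.25 [0.8] [ 0.4677 -0.2592 -0.1337] 0.22 [0.68] [ 0.4673 -0.2576 -0.1348] 0.87 [0.83 0.7 ]
dock [0.6318 0.1251 0.1241] 0.18 [1.33]
battery [ 0.6536 -0.1286  0.334 ] 0.45 [0.83]
control [ 0.4721  0.0186 -0.2871] 1.83 [-0.05]
radio [ 0.4557  0.2816 -0.4828] 1.68 [-1.83]
```

```bash
python3 -c "
from h import *
plan([.653,-.1287,.13],.334)"
```

```text
t 4.18 tcp [0.5986 0.122  0.2491] yaw -3.021 q6 -1.56 w 1.003
turn units [ 0.01 -0.01 -2.66] shift units (after turn) [  1.54 -12.74   5.95] alt turn z 36.6
```

>>> {"method": "carry_out", "body": {
  "motion": [
    {"translation": [0, 0, 0.5], "dr": [0, 0, -0.89], "hand": 1},
    {"translation": [0, 0, 0.5], "dr": [0, 0, -0.89], "hand": 1},
    {"translation": [0, 0, 0.5], "dr": [0, 0, -0.88], "hand": 1},
    {"translation": [0.12, -1, 0.34], "dr": [0, 0, 0], "hand": 1},
    {"translation": [0.12, -1, 0.34], "dr": [0, 0, 0], "hand": 1},
    {"translation": [0.12, -1, 0.34], "dr": [0, 0, 0], "hand": 1},
    {"translation": [0.12, -1, 0.34], "dr": [0, 0, 0], "hand": 1},
    {"translation": [0.12, -1, 0.34], "dr": [0, 0, 0], "hand": 1},
    {"translation": [0.12, -1, 0.34], "dr": [0, 0, 0], "hand": 1},
    {"translation": [0.12, -1, 0.34], "dr": [0, 0, 0], "hand": 1},
    {"translation": [0.12, -1, 0.34], "dr": [0, 0, 0], "hand": 1},
    {"translation": [0.12, -1, 0.34], "dr": [0, 0, 0], "hand": 1}
  ]
}}

```text
t: 5.18
tcp_pos: [0.6376, -0.0558, 0.158]
orientation: [0.522, -3.098, -0.001]
contact_force: [0.3, 0.5, 0.5]
width: 0.999
gripper_force: 0.0
```

>>> {"method": "carry_out", "body": {
  "motion": [
    {"translation": [0.12, -0.94, 0.34], "dr": [0, 0, 0], "hand": 1},
    {"translation": [0.12, -0.93, 0.34], "dr": [0, 0, 0], "hand": 1},
    {"translation": [0.12, -0.93, 0.34], "dr": [0, 0, 0], "hand": 1},
    {"translation": [0.12, -0.93, 0.34], "dr": [0, 0, 0], "hand": 1},
    {"translation": [0, 0, 0], "dr": [0, 0, 0], "hand": 1},
    {"translation": [0, 0, 0], "dr": [0, 0, 0], "hand": 1}
  ]
}}

```text
t: 5.68
tcp_pos: [0.6526, -0.1294, 0.1304]
orientation: [0.519, -3.097, -0.002]
contact_force: [-0.2, 0.7, 1.1]
width: 0.998
gripper_force: 0.0
```

Run:
```python
from h import *
k=r.get_calibration("wrist"); im=r.capture("wrist"); v=im[:,:,::-1].copy(); xy=(.653,-.129)
f=fit("battery",[(im,k)],xy,w=110); print(*f)
cv2.polylines(v,[cv2.convexHull(proj(k,place("battery",f[0])).astype(np.float32)).astype(int)],True,(0,0,255),1); cv2.imwrite("pics/w2.png",v)
plan([*f[0][:2],.002],f[0][2])
```

```text
[ 0.6524 -0.1276  0.3396] 0.21 [1.24]
t 5.73 tcp [ 0.6529 -0.1289  0.1309] yaw -2.809 q6 -2.16 w 0.996
turn units [ 0.01 -0.   -0.09] shift units (after turn) [0.   0.07 6.44] alt turn z 39.2
```

View pics/w2.png

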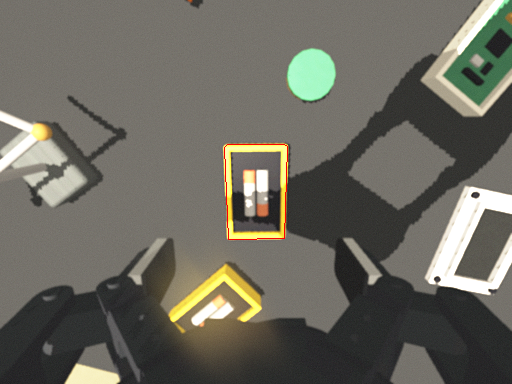

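The battery fit matches its outline at (256,190). The gripper is aligned, so I'll descend and grip.

>>> {"method": "carry_out", "body": {
  "motion": [
    {"translation": [0, 0.07, 1], "dr": [0, 0, -0.08], "hand": 1},
    {"translation": [0, 0, 1], "dr": [0, 0, 0], "hand": 1},
    {"translation": [0, 0, 1], "dr": [0, 0, 0], "hand": 1},
    {"translation": [0, 0, 1], "dr": [0, 0, 0], "hand": 1},
    {"translation": [0, 0, 1], "dr": [0, 0, 0], "hand": 1},
    {"translation": [0, 0, 0.8], "dr": [0, 0, 0], "hand": 1},
    {"translation": [0, 0, 0.64], "dr": [0, 0, 0], "hand": 1},
    {"translation": [0, 0, 0], "dr": [0, 0, 0], "hand": -1},
    {"translation": [0, 0, 0], "dr": [0, 0, 0], "hand": -1},
    {"translation": [0, 0, 0], "dr": [0, 0, 0], "hand": -1},
    {"translation": [0, 0, 0], "dr": [0, 0, 0], "hand": -1},
    {"translation": [0, 0, 0], "dr": [0, 0, 0], "hand": -1}
  ],
  "force": 50
}}

```text
t: 6.73
tcp_pos: [0.6537, -0.1291, 0.0033]
orientation: [-0.529, 3.095, -0.001]
contact_force: [0.1, 0.0, -2.5]
width: 0.645
gripper_force: 54.9
```

>>> {"method": "carry_out", "body": {
  "motion": [
    {"translation": [0, 0, 0], "dr": [0, 0, 0], "hand": -1},
    {"translation": [0, 0, 0], "dr": [0, 0, 0], "hand": -1},
    {"translation": [0, 0, 0], "dr": [0, 0, 0], "hand": -1}
  ]
}}

```text
t: 6.98
tcp_pos: [0.6535, -0.1291, 0.0031]
orientation: [-0.529, 3.095, -0.001]
contact_force: [0.1, 0.3, 2.7]
width: 0.646
gripper_force: 55.5
```

>>> {"method": "carry_out", "body": {
  "motion": [
    {"translation": [0, 0, -0.5], "dr": [0, 0, 0], "hand": -1},
    {"translation": [0, 0, -1], "dr": [0, 0, 0], "hand": -1},
    {"translation": [0, 0, -1], "dr": [0, 0, 0], "hand": -1},
    {"translation": [0, 0, -1], "dr": [0, 0, 0], "hand": -1},
    {"translation": [0, 0, -1], "dr": [0, 0, 0], "hand": -1},
    {"translation": [0, 0, 0], "dr": [0, 0, 0.9], "hand": -1},
    {"translation": [0, 0, 0], "dr": [0, 0, 0.9], "hand": -1},
    {"translation": [0, 0, 0], "dr": [0, 0, 0.9], "hand": -1},
    {"translation": [0, 0, 0], "dr": [0, 0, 0], "hand": -1}
  ]
}}

```text
t: 7.73
tcp_pos: [0.6524, -0.1288, 0.0924]
orientation: [0.191, -3.135, -0.0]
contact_force: [0.7, -0.6, -1.7]
width: 0.643
gripper_force: 55.1
```

Run:
```python
from h import *
plan([.6318,.1251,.06],.124)
```

```text
t 7.73 tcp [ 0.6524 -0.1288  0.0924] yaw -3.02 q6 -1.95 w 0.643
turn units [ 0.   -0.   -0.03] shift units (after turn) [-0.55 12.73  1.62] alt turn z 39.2
```

>>> {"method": "carry_out", "body": {
  "motion": [
    {"translation": [-0.05, 0.7, 0], "dr": [0, 0, 0], "hand": -1},
    {"translation": [-0.05, 1, 0], "dr": [0, 0, 0], "hand": -1},
    {"translation": [-0.05, 1, 0], "dr": [0, 0, 0], "hand": -1},
    {"translation": [-0.05, 1, 0], "dr": [0, 0, 0], "hand": -1},
    {"translation": [-0.05, 1, 0], "dr": [0, 0, 0], "hand": -1},
    {"translation": [-0.05, 1, 0], "dr": [0, 0, 0], "hand": -1},
    {"translation": [-0.05, 1, 0], "dr": [0, 0, 0], "hand": -1},
    {"translation": [-0.05, 1, 0], "dr": [0, 0, 0], "hand": -1},
    {"translation": [-0.05, 1, 0], "dr": [0, 0, 0], "hand": -1},
    {"translation": [-0.05, 1, 0], "dr": [0, 0, 0], "hand": -1},
    {"translation": [-0.05, 1, 0], "dr": [0, 0, 0], "hand": -1},
    {"translation": [0, 1, 0], "dr": [0, 0, 0], "hand": -1}
  ]
}}

```text
t: 8.73
tcp_pos: [0.6343, 0.1068, 0.0919]
orientation: [0.196, -3.135, -0.001]
contact_force: [0.1, -0.3, -1.2]
width: 0.647
gripper_force: 55.0
```

>>> {"method": "carry_out", "body": {
  "motion": [
    {"translation": [0, 0.7, 0], "dr": [0, 0, 0], "hand": -1},
    {"translation": [0, 0.33, 0.5], "dr": [0, 0, 0], "hand": -1},
    {"translation": [0, 0, 0.5], "dr": [0, 0, 0], "hand": -1},
    {"translation": [0, 0, 0.5], "dr": [0, 0, 0], "hand": -1},
    {"translation": [0, 0, 0], "dr": [0, 0, 0], "hand": -1},
    {"translation": [0, 0, 0], "dr": [0, 0, 0], "hand": -1}
  ]
}}

```text
t: 9.23
tcp_pos: [0.6311, 0.1239, 0.06]
orientation: [0.191, -3.132, 0.001]
contact_force: [0.4, -1.0, -0.7]
width: 0.65
gripper_force: 55.1
```

Run:
```python
from h import *
import pickle
k=r.get_calibration("wrist"); im=r.capture("wrist"); pickle.dump((im,k),open("w3.pkl","wb"))
s,p,M=tool(); v=im[:,:,::-1].copy(); z=p[2]-.003
print(*fit("battery",[(im,k)],p[:2],z0=z,w=110))
cv2.polylines(v,[cv2.convexHull(proj(k,place("dock",[.6318,.1251,.124])).astype(np.float32)).astype(int)],True,(0,0,255),1)
cv2.polylines(v,[cv2.convexHull(proj(k,place("battery",[*p[:2],.124],z)).astype(np.float32)).astype(int)],True,(0,255,0),1)
cv2.imwrite("pics/w3.png",v)
plan([.6318,.1251,.011],.124)
```

```text
[0.6345 0.1183 0.1033] 5.68 [-59.17]
t 9.28 tcp [0.632 0.124 0.061] yaw -3.02 q6 -1.57 w 0.643
turn units [-0.   -0.02 -0.03] shift units (after turn) [0.   0.06 2.5 ] alt turn z 39.2
```

View pics/w3.png

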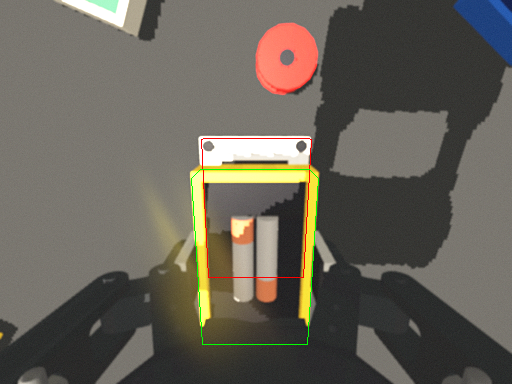

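The dock's far edge shows at row 136 and the held battery's at row 166. Both sit within about 2 mm of the prediction, so I'll lower it.

>>> {"method": "carry_out", "body": {
  "motion": [
    {"translation": [0, 0, 0.5], "dr": [0, 0, 0], "hand": -1},
    {"translation": [0, 0, 0.5], "dr": [0, 0, 0], "hand": -1},
    {"translation": [0, 0, 0.4], "dr": [0, 0, 0], "hand": -1},
    {"translation": [0, 0, 0.3], "dr": [0, 0, 0], "hand": -1},
    {"translation": [0, 0, 0.2], "dr": [0, 0, 0], "hand": -1},
    {"translation": [0, 0, 0.2], "dr": [0, 0, 0], "hand": -1},
    {"translation": [0, 0, 0.2], "dr": [0, 0, 0], "hand": -1},
    {"translation": [0, 0, 0.15], "dr": [0, 0, 0], "hand": -1},
    {"translation": [0, 0, 0], "dr": [0, 0, 0], "hand": -1},
    {"translation": [0, 0, 0], "dr": [0, 0, 0], "hand": -1}
  ]
}}

```text
t: 10.12
tcp_pos: [0.6326, 0.1252, 0.013]
orientation: [0.193, -3.136, 0.0]
contact_force: [0.5, -0.3, -1.5]
width: 0.644
gripper_force: 55.1
```

>>> {"method": "carry_out", "body": {
  "motion": [
    {"translation": [0, 0, 0.08], "dr": [0, 0, 0], "hand": -1},
    {"translation": [0, 0, 0.05], "dr": [0, 0, 0], "hand": -1},
    {"translation": [0, 0, 0], "dr": [0, 0, 0], "hand": -1}
  ]
}}

```text
t: 10.37
tcp_pos: [0.6331, 0.1253, 0.0112]
orientation: [-0.193, 3.135, 0.0]
contact_force: [-0.8, 0.3, 0.6]
width: 0.644
gripper_force: 56.4
```

>>> {"method": "carry_out", "body": {
  "motion": [
    {"translation": [0, 0, 0], "dr": [0, 0, 0], "hand": 1},
    {"translation": [0, 0, 0], "dr": [0, 0, 0], "hand": 1},
    {"translation": [0, 0, 0], "dr": [0, 0, 0], "hand": 1},
    {"translation": [0, 0, 0], "dr": [0, 0, 0], "hand": 1},
    {"translation": [0, 0, -0.5], "dr": [0, 0, 0], "hand": 1},
    {"translation": [0, 0, -1], "dr": [0, 0, 0], "hand": 1},
    {"translation": [0, 0, -1], "dr": [0, 0, 0], "hand": 1},
    {"translation": [0, 0, -1], "dr": [0, 0, 0], "hand": 1},
    {"translation": [0, 0, -1], "dr": [0, 0, 0], "hand": 1},
    {"translation": [0, 0, -1], "dr": [0, 0, 0], "hand": 1},
    {"translation": [0, 0, -1], "dr": [0, 0, 0], "hand": 1},
    {"translation": [0, 0, 0], "dr": [0, 0, 0], "hand": 1}
  ]
}}

```text
t: 11.37
tcp_pos: [0.6363, 0.1257, 0.1467]
orientation: [-0.192, 3.126, 0.001]
contact_force: [1.7, 1.0, 1.5]
width: 1.004
gripper_force: 0.0
```

Run:
```python
from h import *
k=r.get_calibration("wrist"); im=r.capture("wrist"); v=im[:,:,::-1].copy()
f=np.array([.632,.1245,.124]); 
for z,c in((.008,(0,0,255)),(.016,(255,0,0))): cv2.polylines(v,[cv2.convexHull(proj(k,place("battery",f,z)).astype(np.float32)).astype(int)],True,c,1)
cv2.imwrite("pics/w4.png",v)
hsv=cv2.cvtColor(im,cv2.COLOR_RGB2HSV); m=((hsv[...,0]>18)&(hsv[...,0]<38)&(hsv[...,1]>110)&(hsv[...,2]>80)).astype(np.uint8)*255
import h
m3=np.dstack([m]*3)
for z in (.004,.008,.012,.016): print(z,*fit("battery",[(m3,k)],f[:2],z0=z,w=110))
plan([.4721,.0186,.13],-.29)
```

```text
0.004 [0.6378 0.1269 0.1227] 1.2 [-1.19]
0.008 [0.6367 0.1267 0.1223] 1.25 [-1.96]
0.012 [0.6357 0.1266 0.1219] 1.31 [-2.75]
0.016 [0.6346 0.1264 0.1215] 1.38 [-3.58]
t 11.42 tcp [0.6351 0.1255 0.1444] yaw -3.019 q6 -1.57 w 0.999
turn units [0.02 0.09 5.16] shift units (after turn) [ 6.28 -7.45  0.72] alt turn z -34.1
```

View pics/w4.png

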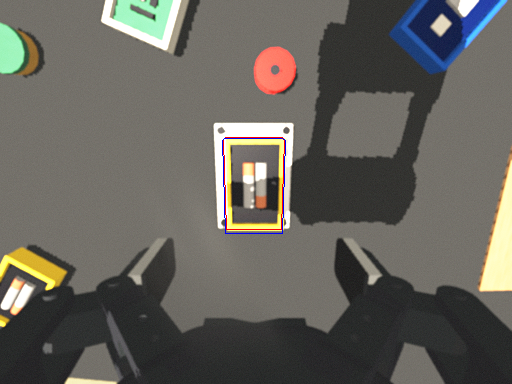

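The battery at (255,184) looks centred in the dock, but its lower edge is off the model by a few px. I'll check with settled pictures and the fixed cameras.

Run:
```python
from h import *
import time
f=np.array([.632,.1245,.124]); out=[]
for c in("wrist","side","scene"):
    k=r.get_calibration(c); im=r.capture(c); v=im[:,:,::-1].copy()
    q=proj(k,place("battery",f,.008)); x0,y0=(q.mean(0)-[50,37] if c!="wrist" else q.mean(0)-[100,75]).astype(int)
    w,h=(100,75) if c!="wrist" else (200,150)
    sc=400/w; a=cv2.resize(v[y0:y0+h,x0:x0+w],(400,300),interpolation=cv2.INTER_CUBIC)
    b=a.copy()
    for n,p,z,col in(("dock",[.6318,.1251,.124],0,(0,0,255)),("battery",f,.008,(255,0,0))):
        g=cv2.convexHull(proj(k,place(n,p,z)).astype(np.float32))
        cv2.polylines(b,[((g-[x0,y0]+.5)*sc).astype(int)],True,col,1)
    out.append(b if c!="side" else b)
    if c=="side": out.append(a)
s,p,M=tool(); print(p.round(4),s["orientation"].round(3),s["qvel"].round(3))
cv2.imwrite("pics/c5.png",np.vstack([np.hstack(out[:2]),np.hstack(out[2:])]))
```

```text
[0.6315 0.125  0.1394] [ 0.192 -3.134  0.   ] [-0.     0.016  0.012 -0.    -0.     0.001]
```

View pics/c5.png

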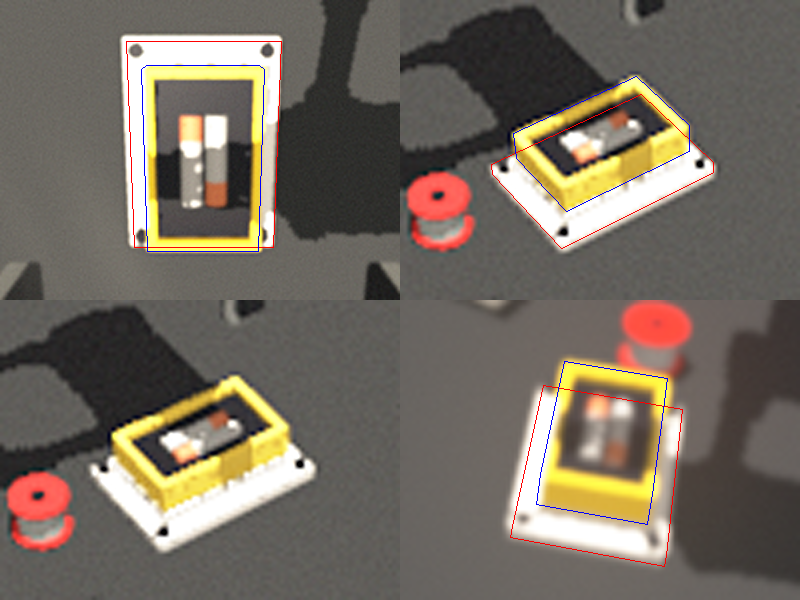

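The battery is seated: it matches the model at the seated height in all three views. Now the control.

>>> {"method": "carry_out", "body": {
  "motion": [
    {"translation": [0, 0, 0], "dr": [0, 0, 0.86], "hand": 1},
    {"translation": [0, 0, 0], "dr": [0, 0, 0.86], "hand": 1},
    {"translation": [0, 0, 0], "dr": [0, 0, 0.86], "hand": 1},
    {"translation": [0, 0, 0], "dr": [0, 0, 0.86], "hand": 1},
    {"translation": [0, 0, 0], "dr": [0, 0, 0.86], "hand": 1},
    {"translation": [0, 0, 0], "dr": [0, 0, 0.86], "hand": 1},
    {"translation": [0.87, -1, 0], "dr": [0, 0, 0], "hand": 1},
    {"translation": [0.87, -1, 0], "dr": [0, 0, 0], "hand": 1},
    {"translation": [0.87, -1, 0], "dr": [0, 0, 0], "hand": 1},
    {"translation": [0.87, -1, 0], "dr": [0, 0, 0], "hand": 1},
    {"translation": [0.87, -1, 0], "dr": [0, 0, 0], "hand": 1},
    {"translation": [0.87, -1, 0], "dr": [0, 0, 0], "hand": 1}
  ]
}}

```text
t: 12.57
tcp_pos: [0.4955, 0.0395, 0.1386]
orientation: [-0.453, -3.105, 0.001]
contact_force: [0.0, -0.5, 0.3]
width: 1.002
gripper_force: 0.0
```

>>> {"method": "carry_out", "body": {
  "motion": [
    {"translation": [0.88, -1, 0], "dr": [0, 0, 0], "hand": 1},
    {"translation": [0, -0.4, 0], "dr": [0, 0, 0], "hand": 1},
    {"translation": [0, 0, 0], "dr": [0, 0, 0], "hand": 1},
    {"translation": [0, 0, 0], "dr": [0, 0, 0], "hand": 1},
    {"translation": [0, 0, 0], "dr": [0, 0, 0], "hand": 1},
    {"translation": [0, 0, 0], "dr": [0, 0, 0], "hand": 1}
  ]
}}

```text
t: 13.07
tcp_pos: [0.4745, 0.0187, 0.1405]
orientation: [0.453, 3.108, 0.0]
contact_force: [-0.5, 0.3, 0.3]
width: 0.998
gripper_force: 0.0
```

```bash
cat > g.py <<'E'
from h import *
import sys
n,x,y,pic=sys.argv[1],float(sys.argv[2]),float(sys.argv[3]),sys.argv[4]
k=r.get_calibration("wrist"); im=r.capture("wrist"); v=im[:,:,::-1].copy()
f=fit(n,[(im,k)],(x,y),w=110); print(*f)
cv2.polylines(v,[cv2.convexHull(proj(k,place(n,f[0])).astype(np.float32)).astype(int)],True,(0,0,255),1); cv2.imwrite(pic,v)
plan([*f[0][:2],.003],f[0][2])
E
python3 g.py control .472 .0186 pics/w6.png
```

```text
[ 0.4717  0.0191 -0.2615] 0.23 [1.41]
t 13.12 tcp [0.4743 0.0188 0.1405] yaw 2.852 q6 -1.33 w 1.001
turn units [ 0.    0.01 -0.35] shift units (after turn) [ 0.13 -0.02  6.88] alt turn z 38.9
```

View pics/w6.png

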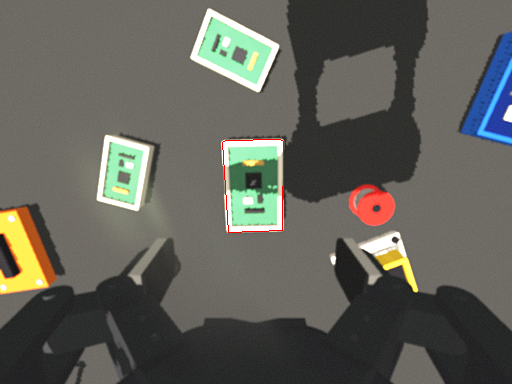

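The control fills the fitted outline at (254,187), and it is the biggest of the three boards.

>>> {"method": "carry_out", "body": {
  "motion": [
    {"translation": [0.13, 0, 1], "dr": [0, 0, -0.35], "hand": 1},
    {"translation": [0, 0, 1], "dr": [0, 0, 0], "hand": 1},
    {"translation": [0, 0, 1], "dr": [0, 0, 0], "hand": 1},
    {"translation": [0, 0, 1], "dr": [0, 0, 0], "hand": 1},
    {"translation": [0, 0, 1], "dr": [0, 0, 0], "hand": 1},
    {"translation": [0, 0, 1], "dr": [0, 0, 0], "hand": 1},
    {"translation": [0, 0, 0.88], "dr": [0, 0, 0], "hand": 1},
    {"translation": [0, 0, 0], "dr": [0, 0, 0], "hand": -1},
    {"translation": [0, 0, 0], "dr": [0, 0, 0], "hand": -1},
    {"translation": [0, 0, 0], "dr": [0, 0, 0], "hand": -1},
    {"translation": [0, 0, 0], "dr": [0, 0, 0], "hand": -1},
    {"translation": [0, 0, 0], "dr": [0, 0, 0], "hand": -1}
  ]
}}

```text
t: 14.12
tcp_pos: [0.472, 0.0191, 0.0039]
orientation: [0.41, 3.112, 0.0]
contact_force: [0.8, -0.3, -1.1]
width: 0.644
gripper_force: 54.2
```

>>> {"method": "carry_out", "body": {
  "motion": [
    {"translation": [0, 0, 0], "dr": [0, 0, 0], "hand": -1},
    {"translation": [0, 0, 0], "dr": [0, 0, 0], "hand": -1},
    {"translation": [0, 0, 0], "dr": [0, 0, 0], "hand": -1}
  ]
}}

```text
t: 14.37
tcp_pos: [0.4712, 0.019, 0.0034]
orientation: [0.411, 3.114, 0.0]
contact_force: [0.5, 0.2, 1.2]
width: 0.646
gripper_force: 54.5
```

>>> {"method": "carry_out", "body": {
  "motion": [
    {"translation": [0, 0, -0.5], "dr": [0, 0, 0], "hand": -1},
    {"translation": [0, 0, -1], "dr": [0, 0, 0], "hand": -1},
    {"translation": [0, 0, -1], "dr": [0, 0, 0], "hand": -1},
    {"translation": [0, 0, -1], "dr": [0, 0, 0], "hand": -1},
    {"translation": [0, 0, -1], "dr": [0, 0, 0], "hand": -1},
    {"translation": [0, 0, -0.5], "dr": [0, 0, -0.8], "hand": -1},
    {"translation": [0, 0, 0], "dr": [0, 0, -0.8], "hand": -1},
    {"translation": [0, 0, 0], "dr": [0, 0, -0.8], "hand": -1},
    {"translation": [0, 0, 0], "dr": [0, 0, -0.8], "hand": -1},
    {"translation": [0, 0, 0], "dr": [0, 0, -0.8], "hand": -1},
    {"translation": [0, 0, 0], "dr": [0, 0, -0.8], "hand": -1},
    {"translation": [0, 0, 0], "dr": [0, 0, 0], "hand": -1}
  ]
}}

```text
t: 15.37
tcp_pos: [0.4706, 0.019, 0.1034]
orientation: [-0.193, 3.135, -0.0]
contact_force: [0.8, 0.5, -2.0]
width: 0.645
gripper_force: 54.3
```

Run:
```python
from h import *
plan([.6315,.1245,.10],.124)
```

```text
t 15.37 tcp [0.4706 0.019  0.1034] yaw -3.019 q6 -1.75 w 0.645
turn units [-0.    0.   -0.01] shift units (after turn) [-8.64  4.24  0.17] alt turn z 39.3
```

>>> {"method": "carry_out", "body": {
  "motion": [
    {"translation": [-0.6, 0.3, 0], "dr": [0, 0, 0], "hand": -1},
    {"translation": [-1, 0.48, 0], "dr": [0, 0, 0], "hand": -1},
    {"translation": [-1, 0.48, 0], "dr": [0, 0, 0], "hand": -1},
    {"translation": [-1, 0.5, 0], "dr": [0, 0, 0], "hand": -1},
    {"translation": [-1, 0.5, 0], "dr": [0, 0, 0], "hand": -1},
    {"translation": [-1, 0.5, 0], "dr": [0, 0, 0], "hand": -1},
    {"translation": [-1, 0.5, 0], "dr": [0, 0, 0], "hand": -1},
    {"translation": [-1, 0.5, 0], "dr": [0, 0, 0], "hand": -1},
    {"translation": [-0.7, 0.35, 0.5], "dr": [0, 0, 0], "hand": -1},
    {"translation": [-0.36, 0.15, 0.5], "dr": [0, 0, 0], "hand": -1},
    {"translation": [0, 0, 0], "dr": [0, 0, 0], "hand": -1},
    {"translation": [0, 0, 0], "dr": [0, 0, 0], "hand": -1}
  ]
}}

```text
t: 16.37
tcp_pos: [0.6312, 0.1246, 0.082]
orientation: [0.19, -3.133, 0.001]
contact_force: [0.4, -0.4, -2.1]
width: 0.644
gripper_force: 54.3
```

>>> {"method": "carry_out", "body": {
  "motion": [
    {"translation": [0, 0, 0.4], "dr": [0, 0, 0], "hand": -1},
    {"translation": [0, 0, 0.2], "dr": [0, 0, 0], "hand": -1},
    {"translation": [0, 0, 0], "dr": [0, 0, 0], "hand": -1},
    {"translation": [0, 0, 0], "dr": [0, 0, 0], "hand": -1}
  ]
}}

```text
t: 16.7
tcp_pos: [0.6316, 0.1242, 0.0706]
orientation: [0.19, -3.135, 0.0]
contact_force: [-0.3, 0.5, -1.0]
width: 0.649
gripper_force: 54.3
```

Run:
```python
from h import *
plan([.632,.1248,.034],.124)
k=r.get_calibration("wrist"); im=r.capture("wrist"); v=im[:,:,::-1].copy()
cv2.imwrite("pics/w7.png",v)
```

```text
t 16.7 tcp [0.6316 0.1242 0.0706] yaw -3.02 q6 -1.57 w 0.649
turn units [-0.   -0.02 -0.04] shift units (after turn) [-0.03  0.03  1.83] alt turn z 39.2
```

View pics/w7.png

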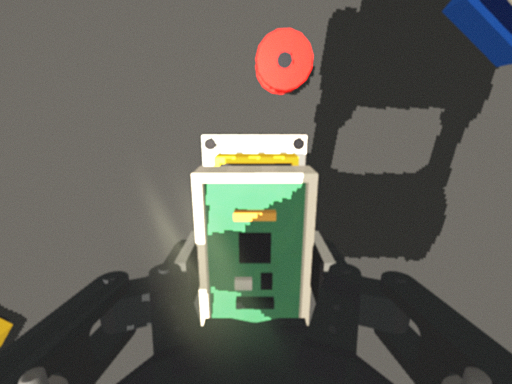

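The control at (255,240) is lined up over the yellow strip (216–299) and the dock (201–307). Lowering.

>>> {"method": "carry_out", "body": {
  "motion": [
    {"translation": [0, 0.03, 0.4], "dr": [0, 0, 0], "hand": -1},
    {"translation": [0, 0, 0.35], "dr": [0, 0, 0], "hand": -1},
    {"translation": [0, 0, 0.25], "dr": [0, 0, 0], "hand": -1},
    {"translation": [0, 0, 0.2], "dr": [0, 0, 0], "hand": -1},
    {"translation": [0, 0, 0.2], "dr": [0, 0, 0], "hand": -1},
    {"translation": [0, 0, 0.2], "dr": [0, 0, 0], "hand": -1},
    {"translation": [0, 0, 0.2], "dr": [0, 0, 0], "hand": -1},
    {"translation": [0, 0, 0], "dr": [0, 0, 0], "hand": -1},
    {"translation": [0, 0, 0], "dr": [0, 0, 0], "hand": -1},
    {"translation": [0, 0, 0], "dr": [0, 0, 0], "hand": -1}
  ]
}}

```text
t: 17.58
tcp_pos: [0.6325, 0.1253, 0.035]
orientation: [-0.191, 3.135, 0.0]
contact_force: [0.3, 0.6, -1.8]
width: 0.644
gripper_force: 54.3
```

>>> {"method": "carry_out", "body": {
  "motion": [
    {"translation": [0, 0, 0.06], "dr": [0, 0, 0], "hand": -1},
    {"translation": [0, 0, 0.04], "dr": [0, 0, 0], "hand": -1},
    {"translation": [0, 0, 0], "dr": [0, 0, 0], "hand": -1},
    {"translation": [0, 0, 0], "dr": [0, 0, 0], "hand": -1}
  ]
}}

```text
t: 17.92
tcp_pos: [0.6328, 0.1253, 0.0335]
orientation: [-0.191, 3.135, 0.0]
contact_force: [-0.0, 0.3, 1.1]
width: 0.645
gripper_force: 54.5
```

>>> {"method": "carry_out", "body": {
  "motion": [
    {"translation": [0, 0, 0], "dr": [0, 0, 0], "hand": 1},
    {"translation": [0, 0, 0], "dr": [0, 0, 0], "hand": 1},
    {"translation": [0, 0, 0], "dr": [0, 0, 0], "hand": 1},
    {"translation": [0, 0, 0], "dr": [0, 0, 0], "hand": 1},
    {"translation": [0, 0, -0.5], "dr": [0, 0, 0], "hand": 1},
    {"translation": [0, 0, -1], "dr": [0, 0, 0], "hand": 1},
    {"translation": [0, 0, -1], "dr": [0, 0, 0], "hand": 1},
    {"translation": [0, 0, -1], "dr": [0, 0, 0], "hand": 1},
    {"translation": [0, 0, -1], "dr": [0, 0, 0], "hand": 1},
    {"translation": [0, 0, -1], "dr": [0, 0, 0], "hand": 1},
    {"translation": [0, 0, 0], "dr": [0, 0, 0], "hand": 1},
    {"translation": [0, 0, 0], "dr": [0, 0, 0], "hand": 1}
  ]
}}

```text
t: 18.92
tcp_pos: [0.6338, 0.1255, 0.1452]
orientation: [-0.191, 3.131, 0.0]
contact_force: [-1.0, -0.2, 0.4]
width: 0.999
gripper_force: 0.0
```

```bash
cat > chk.py <<'E'
from h import *
import sys
n,z,pic=sys.argv[1],float(sys.argv[2]),sys.argv[3]; f=[.632,.125,.124]; out=[]
for c in("wrist","side"):
    k=r.get_calibration(c); im=r.capture(c); v=im[:,:,::-1].copy()
    q=proj(k,place(n,f,z)); w,h=(100,75) if c!="wrist" else (200,150); x0,y0=(q.mean(0)-[w/2,h/2]).astype(int)
    a=cv2.resize(v[y0:y0+h,x0:x0+w],(400,300),interpolation=cv2.INTER_CUBIC)
    cv2.polylines(a,[((cv2.convexHull(q.astype(np.float32))-[x0,y0]+.5)*400/w).astype(int)],True,(0,0,255),1); out.append(a)
cv2.imwrite(pic,np.hstack(out))
E
python3 chk.py control .03 pics/c8.png; python3 -c "
from h import *
plan([.4557,.2805,.14],-.515)"
```

```text
t 19.02 tcp [0.6315 0.1251 0.1422] yaw -3.02 q6 -1.56 w 1.0
turn units [-0.01 -0.02  7.96] shift units (after turn) [11.48  2.43  0.11] alt turn z -31.3
```

View pics/c8.png

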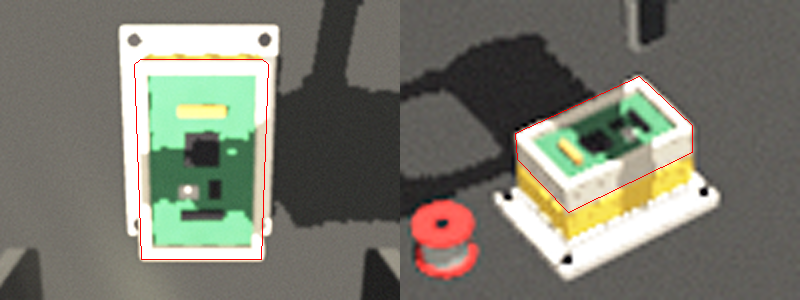

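The control is seated and matches the model outline. Now the radio.

>>> {"method": "carry_out", "body": {
  "motion": [
    {"translation": [0, 0, 0], "dr": [0, 0, 1], "hand": 1},
    {"translation": [0, 0, 0], "dr": [0, 0, 1], "hand": 1},
    {"translation": [0, 0, 0], "dr": [0, 0, 1], "hand": 1},
    {"translation": [0, 0, 0], "dr": [0, 0, 1], "hand": 1},
    {"translation": [0, 0, 0], "dr": [0, 0, 1], "hand": 1},
    {"translation": [0, 0, 0], "dr": [0, 0, 1], "hand": 1},
    {"translation": [0, 0, 0], "dr": [0, 0, 1], "hand": 1},
    {"translation": [0, 0, 0], "dr": [0, 0, 0.96], "hand": 1},
    {"translation": [1, 0.2, 0], "dr": [0, 0, 0], "hand": 1},
    {"translation": [1, 0.2, 0], "dr": [0, 0, 0], "hand": 1},
    {"translation": [1, 0.2, 0], "dr": [0, 0, 0], "hand": 1},
    {"translation": [1, 0.2, 0], "dr": [0, 0, 0], "hand": 1}
  ]
}}

```text
t: 20.02
tcp_pos: [0.5684, 0.1785, 0.1406]
orientation: [-0.8, -3.034, 0.003]
contact_force: [0.6, 0.2, 0.1]
width: 1.004
gripper_force: 0.0
```

>>> {"method": "carry_out", "body": {
  "motion": [
    {"translation": [1, 0.2, 0], "dr": [0, 0, 0], "hand": 1},
    {"translation": [1, 0.2, 0], "dr": [0, 0, 0], "hand": 1},
    {"translation": [1, 0.2, 0], "dr": [0, 0, 0], "hand": 1},
    {"translation": [1, 0.2, 0], "dr": [0, 0, 0], "hand": 1},
    {"translation": [1, 0.2, 0], "dr": [0, 0, 0], "hand": 1},
    {"translation": [1, 0.2, 0], "dr": [0, 0, 0], "hand": 1},
    {"translation": [1, 0.2, 0], "dr": [0, 0, 0], "hand": 1},
    {"translation": [0.48, 0.2, 0], "dr": [0, 0, 0], "hand": 1},
    {"translation": [0, 0, 0], "dr": [0, 0, 0], "hand": 1},
    {"translation": [0, 0, 0], "dr": [0, 0, 0], "hand": 1},
    {"translation": [0, 0, 0], "dr": [0, 0, 0], "hand": 1},
    {"translation": [0, 0, 0], "dr": [0, 0, 0], "hand": 1}
  ]
}}

```text
t: 21.02
tcp_pos: [0.4569, 0.2795, 0.1427]
orientation: [0.801, 3.037, -0.0]
contact_force: [-0.2, -0.3, -0.1]
width: 1.003
gripper_force: 0.0
```

```bash
python3 g.py radio .4557 .2805 pics/w9.png
```

```text
[ 0.4571  0.2765 -0.5175] 0.48 [0.49]
t 21.07 tcp [0.457  0.2795 0.1428] yaw 2.625 q6 -0.59 w 0.998
turn units [-0.    0.    0.02] shift units (after turn) [-0.08 -0.12  6.99] alt turn z -39.3
```

View pics/w9.png

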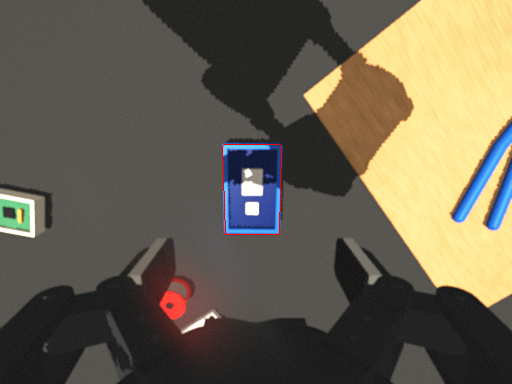

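The radio outline fits at (252,190), with nothing near the fingers. Gripping.

>>> {"method": "carry_out", "body": {
  "motion": [
    {"translation": [-0.08, -0.1, 1], "dr": [0, 0, 0], "hand": 1},
    {"translation": [0, 0, 1], "dr": [0, 0, 0], "hand": 1},
    {"translation": [0, 0, 1], "dr": [0, 0, 0], "hand": 1},
    {"translation": [0, 0, 1], "dr": [0, 0, 0], "hand": 1},
    {"translation": [0, 0, 1], "dr": [0, 0, 0], "hand": 1},
    {"translation": [0, 0, 1], "dr": [0, 0, 0], "hand": 1},
    {"translation": [0, 0, 0.98], "dr": [0, 0, 0], "hand": 1},
    {"translation": [0, 0, 0], "dr": [0, 0, 0], "hand": -1},
    {"translation": [0, 0, 0], "dr": [0, 0, 0], "hand": -1},
    {"translation": [0, 0, 0], "dr": [0, 0, 0], "hand": -1},
    {"translation": [0, 0, 0], "dr": [0, 0, 0], "hand": -1},
    {"translation": [0, 0, 0], "dr": [0, 0, 0], "hand": -1}
  ]
}}

```text
t: 22.07
tcp_pos: [0.4577, 0.278, 0.0046]
orientation: [0.8, 3.036, 0.003]
contact_force: [-0.5, -0.5, 0.1]
width: 0.642
gripper_force: 54.8
```

>>> {"method": "carry_out", "body": {
  "motion": [
    {"translation": [0, 0, 0], "dr": [0, 0, 0], "hand": -1},
    {"translation": [0, 0, 0], "dr": [0, 0, 0], "hand": -1},
    {"translation": [0, 0, 0], "dr": [0, 0, 0], "hand": -1}
  ]
}}

```text
t: 22.32
tcp_pos: [0.4569, 0.2777, 0.0039]
orientation: [0.8, 3.037, 0.001]
contact_force: [-0.3, 0.4, 0.8]
width: 0.65
gripper_force: 55.3
```

>>> {"method": "carry_out", "body": {
  "motion": [
    {"translation": [0, 0, -0.5], "dr": [0, 0, 0], "hand": -1},
    {"translation": [0, 0, -1], "dr": [0, 0, -0.4], "hand": -1},
    {"translation": [0, 0, -1], "dr": [0, 0, -0.8], "hand": -1},
    {"translation": [0, 0, -1], "dr": [0, 0, -0.8], "hand": -1},
    {"translation": [0, 0, -1], "dr": [0, 0, -0.8], "hand": -1},
    {"translation": [0, 0, -1], "dr": [0, 0, -0.8], "hand": -1},
    {"translation": [0, 0, -0.5], "dr": [0, 0, -0.8], "hand": -1},
    {"translation": [0, 0, 0], "dr": [0, 0, -0.8], "hand": -1},
    {"translation": [0, 0, 0], "dr": [0, 0, -0.8], "hand": -1},
    {"translation": [0, 0, 0], "dr": [0, 0, -0.8], "hand": -1},
    {"translation": [0, 0, 0], "dr": [0, 0, -0.8], "hand": -1},
    {"translation": [0, 0, 0], "dr": [0, 0, -0.4], "hand": -1}
  ]
}}

```text
t: 23.32
tcp_pos: [0.4563, 0.2775, 0.1239]
orientation: [-0.201, 3.135, 0.0]
contact_force: [0.8, -0.8, -1.7]
width: 0.645
gripper_force: 54.9
```

Run:
```python
from h import *
plan([.632,.1248,.12],.124)
```

```text
t 23.32 tcp [0.4563 0.2775 0.1239] yaw -3.014 q6 -1.23 w 0.645
turn units [0.   0.   0.05] shift units (after turn) [-7.77 -8.66  0.19] alt turn z -39.2
```

>>> {"method": "carry_out", "body": {
  "motion": [
    {"translation": [-0.45, -0.5, 0], "dr": [0, 0, 0.05], "hand": -1},
    {"translation": [-0.9, -1, 0], "dr": [0, 0, 0], "hand": -1},
    {"translation": [-0.9, -1, 0], "dr": [0, 0, 0], "hand": -1},
    {"translation": [-0.9, -1, 0], "dr": [0, 0, 0], "hand": -1},
    {"translation": [-0.9, -1, 0], "dr": [0, 0, 0], "hand": -1},
    {"translation": [-0.9, -1, 0], "dr": [0, 0, 0], "hand": -1},
    {"translation": [-0.9, -1, 0], "dr": [0, 0, 0], "hand": -1},
    {"translation": [-0.9, -1, 0], "dr": [0, 0, 0], "hand": -1},
    {"translation": [-0.6, -0.7, 0], "dr": [0, 0, 0], "hand": -1},
    {"translation": [-0.42, -0.46, 0.5], "dr": [0, 0, 0], "hand": -1},
    {"translation": [0, 0, 0.5], "dr": [0, 0, 0], "hand": -1},
    {"translation": [0, 0, 0], "dr": [0, 0, 0], "hand": -1}
  ]
}}

```text
t: 24.32
tcp_pos: [0.6299, 0.1232, 0.1007]
orientation: [0.186, -3.131, 0.0]
contact_force: [-1.5, 0.7, -2.3]
width: 0.645
gripper_force: 54.9
```

>>> {"method": "carry_out", "body": {
  "motion": [
    {"translation": [0, 0, 0.5], "dr": [0, 0, 0], "hand": -1},
    {"translation": [0, 0, 0], "dr": [0, 0, 0], "hand": -1},
    {"translation": [0, 0, 0], "dr": [0, 0, 0], "hand": -1},
    {"translation": [0, 0, 0], "dr": [0, 0, 0], "hand": -1}
  ]
}}

```text
t: 24.65
tcp_pos: [0.6312, 0.1251, 0.0933]
orientation: [0.192, -3.135, -0.0]
contact_force: [0.3, 0.6, -1.1]
width: 0.641
gripper_force: 54.9
```

Run:
```python
from h import *
plan([.632,.125,.056],.124)
```

```text
t 24.65 tcp [0.6312 0.1251 0.0933] yaw -3.019 q6 -1.56 w 0.641
turn units [ 0.   -0.   -0.02] shift units (after turn) [-0.04 -0.01  1.86] alt turn z 39.2
```

>>> {"method": "carry_out", "body": {
  "motion": [
    {"translation": [-0.02, 0, 0.4], "dr": [0, 0, 0], "hand": -1},
    {"translation": [0, 0, 0.35], "dr": [0, 0, 0], "hand": -1},
    {"translation": [0, 0, 0.25], "dr": [0, 0, 0], "hand": -1},
    {"translation": [0, 0, 0.2], "dr": [0, 0, 0], "hand": -1},
    {"translation": [0, 0, 0.2], "dr": [0, 0, 0], "hand": -1},
    {"translation": [0, 0, 0.2], "dr": [0, 0, 0], "hand": -1},
    {"translation": [0, 0, 0.2], "dr": [0, 0, 0], "hand": -1},
    {"translation": [0, 0, 0], "dr": [0, 0, 0], "hand": -1},
    {"translation": [0, 0, 0], "dr": [0, 0, 0], "hand": -1},
    {"translation": [0, 0, 0], "dr": [0, 0, 0], "hand": -1}
  ]
}}

```text
t: 25.48
tcp_pos: [0.6323, 0.1245, 0.0574]
orientation: [-0.19, 3.136, 0.0]
contact_force: [0.2, -0.3, -1.4]
width: 0.644
gripper_force: 55.0
```

>>> {"method": "carry_out", "body": {
  "motion": [
    {"translation": [0, 0, 0.04], "dr": [0, 0, 0], "hand": -1},
    {"translation": [0, 0, 0.03], "dr": [0, 0, 0], "hand": -1},
    {"translation": [0, 0, 0], "dr": [0, 0, 0], "hand": -1},
    {"translation": [0, 0, 0], "dr": [0, 0, 0], "hand": -1}
  ]
}}

```text
t: 25.82
tcp_pos: [0.6322, 0.1245, 0.056]
orientation: [-0.19, 3.136, -0.0]
contact_force: [1.1, -0.2, -1.5]
width: 0.646
gripper_force: 55.0
```

>>> {"method": "carry_out", "body": {
  "motion": [
    {"translation": [0, 0, 0.03], "dr": [0, 0, 0], "hand": -1},
    {"translation": [0, 0, 0], "dr": [0, 0, 0], "hand": -1},
    {"translation": [0, 0, 0], "dr": [0, 0, 0], "hand": 1},
    {"translation": [0, 0, 0], "dr": [0, 0, 0], "hand": 1},
    {"translation": [0, 0, 0], "dr": [0, 0, 0], "hand": 1},
    {"translation": [0, 0, 0], "dr": [0, 0, 0], "hand": 1},
    {"translation": [0, 0, -0.5], "dr": [0, 0, 0], "hand": 1},
    {"translation": [0, 0, -1], "dr": [0, 0, 0], "hand": 1},
    {"translation": [0, 0, -1], "dr": [0, 0, 0], "hand": 1},
    {"translation": [0, 0, -1], "dr": [0, 0, 0], "hand": 1},
    {"translation": [0, 0, -1], "dr": [0, 0, 0], "hand": 1},
    {"translation": [0, 0, 0], "dr": [0, 0, 0], "hand": 1}
  ]
}}

```text
t: 26.82
tcp_pos: [0.636, 0.125, 0.1514]
orientation: [-0.189, 3.126, 0.001]
contact_force: [2.0, 0.3, 1.4]
width: 0.998
gripper_force: 0.0
```

>>> {"method": "carry_out", "body": {
  "motion": [
    {"translation": [0, 0, 0], "dr": [0, 0, 0], "hand": 1},
    {"translation": [0, 0, 0], "dr": [0, 0, 0], "hand": 1}
  ]
}}

```text
t: 26.98
tcp_pos: [0.6316, 0.1244, 0.1449]
orientation: [0.19, -3.135, 0.0]
contact_force: [-0.2, -1.0, 0.2]
width: 1.002
gripper_force: 0.0
```

```bash
python3 chk.py radio .052 pics/c10.png; python3 -c "
from h import *
plan([.4675,-.2555,.14],-.13)"
```

```text
t 27.08 tcp [0.6308 0.1243 0.1436] yaw -3.021 q6 -1.56 w 0.997
turn units [-0.01 -0.04  3.14] shift units (after turn) [  5.63 -19.89   0.18] alt turn z -36.1
```

View pics/c10.png

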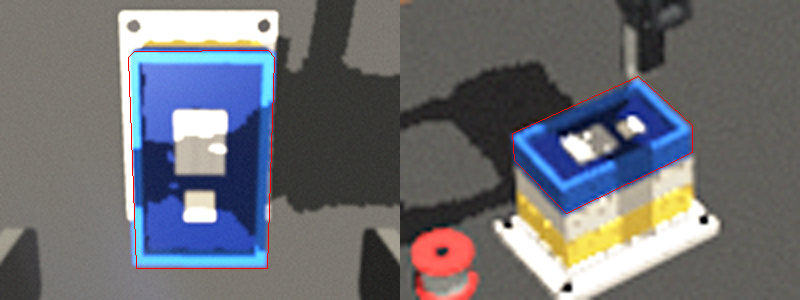

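The radio is seated. Now the lid.

>>> {"method": "carry_out", "body": {
  "motion": [
    {"translation": [0, 0, 0], "dr": [0, 0, 0.79], "hand": 1},
    {"translation": [0, 0, 0], "dr": [0, 0, 0.79], "hand": 1},
    {"translation": [0, 0, 0], "dr": [0, 0, 0.78], "hand": 1},
    {"translation": [0, 0, 0], "dr": [0, 0, 0.78], "hand": 1},
    {"translation": [0.28, -1, 0], "dr": [0, 0, 0], "hand": 1},
    {"translation": [0.28, -1, 0], "dr": [0, 0, 0], "hand": 1},
    {"translation": [0.28, -1, 0], "dr": [0, 0, 0], "hand": 1},
    {"translation": [0.28, -1, 0], "dr": [0, 0, 0], "hand": 1},
    {"translation": [0.28, -1, 0], "dr": [0, 0, 0], "hand": 1},
    {"translation": [0.28, -1, 0], "dr": [0, 0, 0], "hand": 1},
    {"translation": [0.28, -1, 0], "dr": [0, 0, 0], "hand": 1},
    {"translation": [0.28, -1, 0], "dr": [0, 0, 0], "hand": 1}
  ]
}}

```text
t: 28.08
tcp_pos: [0.5653, -0.0291, 0.1436]
orientation: [-0.204, -3.132, -0.0]
contact_force: [-0.5, -1.2, -0.2]
width: 0.998
gripper_force: 0.0
```

>>> {"method": "carry_out", "body": {
  "motion": [
    {"translation": [0.28, -1, 0], "dr": [0, 0, 0], "hand": 1},
    {"translation": [0.28, -1, 0], "dr": [0, 0, 0], "hand": 1},
    {"translation": [0.28, -1, 0], "dr": [0, 0, 0], "hand": 1},
    {"translation": [0.28, -1, 0], "dr": [0, 0, 0], "hand": 1},
    {"translation": [0.28, -1, 0], "dr": [0, 0, 0], "hand": 1},
    {"translation": [0.28, -1, 0], "dr": [0, 0, 0], "hand": 1},
    {"translation": [0.28, -1, 0], "dr": [0, 0, 0], "hand": 1},
    {"translation": [0.28, -1, 0], "dr": [0, 0, 0], "hand": 1},
    {"translation": [0.28, -1, 0], "dr": [0, 0, 0], "hand": 1},
    {"translation": [0.28, -1, 0], "dr": [0, 0, 0], "hand": 1},
    {"translation": [0.28, -1, 0], "dr": [0, 0, 0], "hand": 1},
    {"translation": [0.03, -0.9, 0], "dr": [0, 0, 0], "hand": 1}
  ]
}}

```text
t: 29.08
tcp_pos: [0.4722, -0.2565, 0.1436]
orientation: [-0.205, -3.131, -0.003]
contact_force: [0.9, 1.0, -0.0]
width: 1.003
gripper_force: 0.0
```

>>> {"method": "carry_out", "body": {
  "motion": [
    {"translation": [0, 0, 0], "dr": [0, 0, 0], "hand": 1},
    {"translation": [0, 0, 0], "dr": [0, 0, 0], "hand": 1},
    {"translation": [0, 0, 0], "dr": [0, 0, 0], "hand": 1},
    {"translation": [0, 0, 0], "dr": [0, 0, 0], "hand": 1}
  ]
}}

```text
t: 29.42
tcp_pos: [0.4741, -0.2552, 0.1446]
orientation: [-0.203, -3.134, -0.002]
contact_force: [-0.5, 0.5, 0.9]
width: 1.0
gripper_force: 0.0
```

```bash
python3 g.py lid .4675 -.2555 pics/w11.png
```

```text
[ 0.468  -0.2553 -0.1276] 0.17 [1.7]
t 29.47 tcp [ 0.4743 -0.2552  0.1448] yaw 3.012 q6 -2.02 w 0.998
turn units [ 0.01 -0.01 -0.02] shift units (after turn) [ 0.31 -0.05  7.09] alt turn z 39.3
```

>>> {"method": "carry_out", "body": {
  "motion": [
    {"translation": [0.31, -0.05, 1], "dr": [0, 0, 0], "hand": 1},
    {"translation": [0, 0, 1], "dr": [0, 0, 0], "hand": 1},
    {"translation": [0, 0, 1], "dr": [0, 0, 0], "hand": 1},
    {"translation": [0, 0, 1], "dr": [0, 0, 0], "hand": 1},
    {"translation": [0, 0, 1], "dr": [0, 0, 0], "hand": 1},
    {"translation": [0, 0, 1], "dr": [0, 0, 0], "hand": 1},
    {"translation": [0, 0, 0.8], "dr": [0, 0, 0], "hand": 1},
    {"translation": [0, 0, 0.4], "dr": [0, 0, 0], "hand": 1},
    {"translation": [0, 0, 0], "dr": [0, 0, 0], "hand": -1},
    {"translation": [0, 0, 0], "dr": [0, 0, 0], "hand": -1},
    {"translation": [0, 0, 0], "dr": [0, 0, 0], "hand": -1},
    {"translation": [0, 0, 0], "dr": [0, 0, 0], "hand": -1}
  ]
}}

```text
t: 30.47
tcp_pos: [0.4694, -0.2571, 0.0027]
orientation: [0.204, 3.132, -0.002]
contact_force: [-0.3, 0.1, -1.1]
width: 0.639
gripper_force: 53.7
```

>>> {"method": "carry_out", "body": {
  "motion": [
    {"translation": [0, 0, 0], "dr": [0, 0, 0], "hand": -1},
    {"translation": [0, 0, 0], "dr": [0, 0, 0], "hand": -1},
    {"translation": [0, 0, 0], "dr": [0, 0, 0], "hand": -1},
    {"translation": [0, 0, 0], "dr": [0, 0, 0], "hand": -1}
  ]
}}

```text
t: 30.8
tcp_pos: [0.469, -0.257, 0.0024]
orientation: [0.204, 3.133, -0.001]
contact_force: [-0.1, 1.5, 5.4]
width: 0.643
gripper_force: 54.7
```

>>> {"method": "carry_out", "body": {
  "motion": [
    {"translation": [0, 0, -0.5], "dr": [0, 0, 0], "hand": -1},
    {"translation": [0, 0, -1], "dr": [0, 0, 0], "hand": -1},
    {"translation": [0, 0, -1], "dr": [0, 0, 0], "hand": -1},
    {"translation": [0, 0, -1], "dr": [0, 0, 0], "hand": -1},
    {"translation": [0, 0, -1], "dr": [0, 0, 0], "hand": -1},
    {"translation": [0, 0, -1], "dr": [0, 0, -0.6], "hand": -1},
    {"translation": [0, 0, -1], "dr": [0, 0, -0.6], "hand": -1},
    {"translation": [0, 0, -0.5], "dr": [0, 0, -0.7], "hand": -1},
    {"translation": [0, 0, 0], "dr": [0, 0, -0.7], "hand": -1},
    {"translation": [0, 0, 0], "dr": [0, 0, -0.6], "hand": -1},
    {"translation": [0, 0, 0], "dr": [0, 0, 0], "hand": -1},
    {"translation": [0, 0, 0], "dr": [0, 0, 0], "hand": -1}
  ]
}}

```text
t: 31.8
tcp_pos: [0.4675, -0.2562, 0.1412]
orientation: [0.195, -3.135, -0.001]
contact_force: [-0.3, 0.2, -1.1]
width: 0.644
gripper_force: 53.8
```

Run:
```python
from h import *
plan([.632,.125,.135],.124)
```

```text
t 31.8 tcp [ 0.4675 -0.2562  0.1412] yaw -3.017 q6 -2.28 w 0.644
turn units [ 0.01 -0.01  0.01] shift units (after turn) [-10.52  17.89   0.31] alt turn z -39.3
```

>>> {"method": "carry_out", "body": {
  "motion": [
    {"translation": [-0.3, 0.5, 0], "dr": [0, 0, 0], "hand": -1},
    {"translation": [-0.59, 1, 0], "dr": [0, 0, 0], "hand": -1},
    {"translation": [-0.59, 1, 0], "dr": [0, 0, 0], "hand": -1},
    {"translation": [-0.59, 1, 0], "dr": [0, 0, 0], "hand": -1},
    {"translation": [-0.59, 1, 0], "dr": [0, 0, 0], "hand": -1},
    {"translation": [-0.59, 1, 0], "dr": [0, 0, 0], "hand": -1},
    {"translation": [-0.59, 1, 0], "dr": [0, 0, 0], "hand": -1},
    {"translation": [-0.59, 1, 0], "dr": [0, 0, 0], "hand": -1},
    {"translation": [-0.59, 1, 0], "dr": [0, 0, 0], "hand": -1},
    {"translation": [-0.59, 1, 0], "dr": [0, 0, 0], "hand": -1},
    {"translation": [-0.59, 1, 0], "dr": [0, 0, 0], "hand": -1},
    {"translation": [-0.59, 1, 0], "dr": [0, 0, 0], "hand": -1}
  ]
}}

```text
t: 32.8
tcp_pos: [0.5738, -0.0091, 0.1408]
orientation: [0.196, -3.134, -0.001]
contact_force: [-0.1, -0.3, -1.5]
width: 0.644
gripper_force: 53.8
```

>>> {"method": "carry_out", "body": {
  "motion": [
    {"translation": [-0.59, 1, 0], "dr": [0, 0, 0], "hand": -1},
    {"translation": [-0.59, 1, 0], "dr": [0, 0, 0], "hand": -1},
    {"translation": [-0.59, 1, 0], "dr": [0, 0, 0], "hand": -1},
    {"translation": [-0.59, 1, 0], "dr": [0, 0, 0], "hand": -1},
    {"translation": [-0.59, 1, 0], "dr": [0, 0, 0], "hand": -1},
    {"translation": [-0.5, 0.8, 0], "dr": [0, 0, 0], "hand": -1},
    {"translation": [-0.28, 0.59, 0.4], "dr": [0, 0, 0], "hand": -1},
    {"translation": [0, 0, 0.5], "dr": [0, 0, 0], "hand": -1},
    {"translation": [0, 0, 0.4], "dr": [0, 0, 0], "hand": -1},
    {"translation": [0, 0, 0], "dr": [0, 0, 0], "hand": -1},
    {"translation": [0, 0, 0], "dr": [0, 0, 0], "hand": -1},
    {"translation": [0, 0, 0], "dr": [0, 0, 0], "hand": -1}
  ]
}}

```text
t: 33.8
tcp_pos: [0.6314, 0.1238, 0.1148]
orientation: [0.195, -3.134, 0.0]
contact_force: [0.6, -0.6, -1.0]
width: 0.643
gripper_force: 53.8
```

Run:
```python
from h import *
plan([.632,.125,.0764],.124)
```

```text
t 33.8 tcp [0.6314 0.1238 0.1148] yaw -3.017 q6 -1.57 w 0.643
turn units [-0.   -0.02  0.01] shift units (after turn) [-0.04  0.06  1.92] alt turn z -39.3
```

>>> {"method": "carry_out", "body": {
  "motion": [
    {"translation": [-0.02, 0.05, 0.4], "dr": [0, 0, 0], "hand": -1},
    {"translation": [0, 0, 0.35], "dr": [0, 0, 0], "hand": -1},
    {"translation": [0, 0, 0.25], "dr": [0, 0, 0], "hand": -1},
    {"translation": [0, 0, 0.2], "dr": [0, 0, 0], "hand": -1},
    {"translation": [0, 0, 0.2], "dr": [0, 0, 0], "hand": -1},
    {"translation": [0, 0, 0.2], "dr": [0, 0, 0], "hand": -1},
    {"translation": [0, 0, 0.2], "dr": [0, 0, 0], "hand": -1},
    {"translation": [0, 0, 0.05], "dr": [0, 0, 0], "hand": -1},
    {"translation": [0, 0, 0], "dr": [0, 0, 0], "hand": -1},
    {"translation": [0, 0, 0], "dr": [0, 0, 0], "hand": -1}
  ]
}}

```text
t: 34.63
tcp_pos: [0.6323, 0.126, 0.0783]
orientation: [-0.198, 3.135, 0.0]
contact_force: [0.3, 0.5, -1.4]
width: 0.64
gripper_force: 53.8
```

>>> {"method": "carry_out", "body": {
  "motion": [
    {"translation": [0, 0, 0.03], "dr": [0, 0, 0], "hand": -1},
    {"translation": [0, 0, 0], "dr": [0, 0, 0], "hand": -1},
    {"translation": [0, 0, 0], "dr": [0, 0, 0], "hand": -1}
  ]
}}

```text
t: 34.88
tcp_pos: [0.6324, 0.126, 0.0779]
orientation: [-0.197, 3.135, 0.0]
contact_force: [0.6, -0.5, -1.2]
width: 0.646
gripper_force: 53.8
```

>>> {"method": "carry_out", "body": {
  "motion": [
    {"translation": [0, 0, 0.05], "dr": [0, 0, 0], "hand": -1},
    {"translation": [0, 0, 0.03], "dr": [0, 0, 0], "hand": -1},
    {"translation": [0, 0, 0], "dr": [0, 0, 0], "hand": -1},
    {"translation": [0, 0, 0], "dr": [0, 0, 0], "hand": -1}
  ]
}}

```text
t: 35.22
tcp_pos: [0.6327, 0.1258, 0.077]
orientation: [-0.198, 3.134, -0.0]
contact_force: [-1.7, -0.6, 4.5]
width: 0.639
gripper_force: 57.0
```

>>> {"method": "carry_out", "body": {
  "motion": [
    {"translation": [0, 0, 0], "dr": [0, 0, 0], "hand": 1},
    {"translation": [0, 0, 0], "dr": [0, 0, 0], "hand": 1},
    {"translation": [0, 0, 0], "dr": [0, 0, 0], "hand": 1},
    {"translation": [0, 0, 0], "dr": [0, 0, 0], "hand": 1},
    {"translation": [0, 0, -0.5], "dr": [0, 0, 0], "hand": 1},
    {"translation": [0, 0, -1], "dr": [0, 0, 0], "hand": 1},
    {"translation": [0, 0, -1], "dr": [0, 0, 0], "hand": 1},
    {"translation": [0, 0, -1], "dr": [0, 0, 0], "hand": 1},
    {"translation": [0, 0, -1], "dr": [0, 0, 0], "hand": 1},
    {"translation": [0, 0, 0], "dr": [0, 0, 0], "hand": 1},
    {"translation": [0, 0, 0], "dr": [0, 0, 0], "hand": 1},
    {"translation": [0, 0, 0], "dr": [0, 0, 0], "hand": 1}
  ]
}}

```text
t: 36.22
tcp_pos: [0.6316, 0.1259, 0.1656]
orientation: [0.197, -3.134, -0.0]
contact_force: [0.6, 0.3, -0.6]
width: 0.998
gripper_force: 0.0
```

```bash
python3 chk.py lid .074 pics/c12.png
```

```text
(no output)
```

View pics/c12.png

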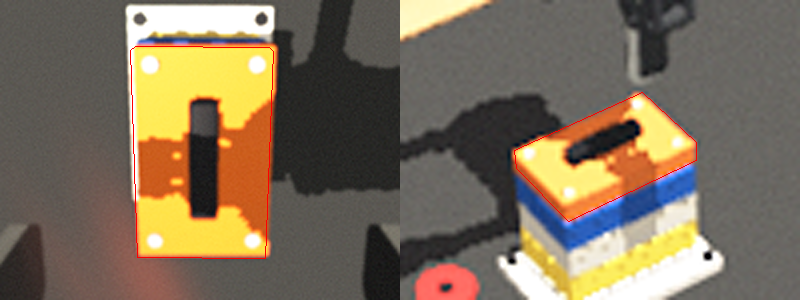

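The lid matches its seated outline in both views, the stack is straight and the gripper is clear.

```bash
python3 -c "
from workcell import r
print(r.close_job())"
```

```text
the job is handed in; nothing more can be done
None
```

I built the stack on the dock in order (battery, control, radio, lid), each part seated by the camera checks, let go of it and handed the job in at about 36 s; no verdict came back.

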